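# Turn the trolley wheel until its valve is at the top

### The arm

A 6-joint arm with a two-finger parallel gripper is mounted at the origin on a cart in front of the work surface, level with it; the furniture and walls round the work are solid. World frame = base frame: x ahead of the robot, y to its left, z up, the work surface at z = 0. Lengths are in m, angles in rad, forces in N, time in s.
With the tool pointing down it reaches from about 0.3 to 0.775 m from the base axis. Payload 14.6 kg.
Tool frame: the origin (TCP) lies at the very end of the fingers, on their centre line; the grasp point (between the pads) lies 19 mm behind it; z points along the fingers, y is the direction in which the jaws open and shut (so a half turn about z gives the same grasp; the last joint's range is limited). The gripper opens to 85 mm and grips with 20 to 120 N. Pads are 22 mm wide; open, the fingers measure 114 mm over their backs; the gripper's body (76 mm by 85 mm) begins 54 mm behind the grasp point. The pads swing forward as they close: fully open they stand 13 mm farther back than shut.
Start: joints at [1.214, 0.3, 1.521, -0, 1.321, -0.067], TCP at [0.157, 0.527, 0.231] pointing down, gripper open.
Joint ranges: [-3.03, 3.03], [-0.79, 2.21], [0.23, 2.52], [-1.04, 4.18], [0, 3.07], [-2.55, 2.55]. Speed limits (rad/s): [2.22, 2.22, 2.57, 3.14, 3.14, 3.14].

### API

Orientations are given as a unit quaternion [w, x, y, z].
In Python, from bench import state, eyes, job_done gives the robot as it stands.
- The arm moves only by the tool servo_tool, never from a script. Its argument "deltas" is a list of rows, each an object of numbers: "hand": the closure in counts, from 0 (fully open) to 255 (shut); "dx", "dy", "dz": the shift along the world's x, y, z in cm; "rx", "ry", "rz": the turn, a rotation vector about the world's x, y, z in rad. A call has exactly 10 rows; each row shifts and turns the pose as measured when the row begins; what a row does not reach is not made up. A row lasts 1/10 s, in which the tool goes at most 50 mm and 8.59 degrees, less where a joint would pass 70% of its speed; a pose out of reach is approached as far as the arm can. A call is refused whole if a number of a shift passes 5 or a number of a turn 0.15, either way. A call with a gripper value outside its range is refused whole. The fingers move at their own pace and stop on an object; "squeeze" is the grip in N (left out, the last holds). Time passes only in rows, so rows that do not move let the fingers close, or fill a call up. It gives the time, the measured TCP pose, the force and the opening at its end, in the units of the state.
- state(): the state, without advancing time (a new reading comes with each control period).
- eyes.snapshot(name): name is "side" or "top" or "wrist"; returns a dict with "img" (384x512x3 uint8, red, green, blue), "mtx" (3x3 intrinsics, pixels), "k1" (the pictures are not rectified: a ray, as slopes to the right and down, at radius r is drawn at 1 + k1 r^2 times it, then the intrinsics apply), "pose" (4x4, takes a point from camera to world coordinates). Camera axes: x right, y down, z forward; pixel columns grow to the right and rows downward; lengths in m; the calibration is good to about 2 mm. A picture is of the moment at which its call begins. There is no depth.
- job_done(): hands the job in, once; it reports no verdict.
The state is a dict: "t": time; "joint_positions": joint angles; "joint_vel": joint speeds; "tau": joint torques, N m; "ee_pos": TCP position; "tool_rot": TCP orientation; "ft_force": force on the tool from outside, world axes, zero at the start; "wrist_torque": the same for the moment, N m; "finger_gap": opening from 0.0 (shut) to 1.0 (fully open).
Only numpy, scipy, OpenCV 4.12 (cv2) and the standard library are available. Lean on these libraries where they do the work, as an engineer would, in place of code of your own. Each camera call takes 0.05 s, during which the arm holds its last target.

### The job

The instrument trolley's wheel is held on the service stand, leaning back, and its tyre is to be pumped up next. Push the wheel round by its spokes with the fingertips until the valve stem is at the top of the wheel, in line with the stand's pointer, and leave it at rest there. Do not push on the tyre or the valve stem, and leave the jar, tape roll, screwdriver and wash bottle where they are.

Things in the scene. Friction and masses are not known exactly. Their poses are not given: they have to be found in the camera images.
- stand: Fixed grey steel stand, 250 x 374 mm on the bench. Origin on the bench under the hub centre; z up, x level towards its back (pointer side), y to the left. The wheel on it leans back: its plane rises 35 degrees from level towards +x. With a = 35 deg, 'up the wheel' is (cos a, 0, sin a) and the wheel's front normal, facing up and forward, is (-sin a, 0, cos a).
- hub (a point): Centre of the wheel, on its axis and in its mid-plane, 115 mm above the bench; axes as stand. The hub is 52 mm across and stands 12 mm in front of the mid-plane.
- axle_bar (a point): Middle of the outer face of the flat grey axle bar, 20 mm wide, that crosses in front of the hub along the stand's y between posts at y = +-170 mm (141 mm high). 22 mm in front of the wheel's mid-plane; a nut on it (radius 10 mm) reaches 27 mm. A like bar crosses 27 to 37 mm behind. They leave an upper and a lower half of the wheel open to the fingers.
- pointer_tip (a point): Tip of the steel pointer on the post behind the wheel, just outside the tyre, 138 mm up the wheel from the hub: marks the top position.
- wheel (a joint): Rotation of the wheel in its plane, rad: 0 (or any multiple of 6.283) with the valve stem at the top, at the pointer; grows counter-clockwise seen from the front (top towards the stand's +y). No stops, turns either way; rubbing torque about 0.15 N m (2 to 3 N at a spoke), so it stays where it is left.
- spoke_1 (a point): Point in one of the five straight aluminium spokes, 62 mm from the wheel's centre. Spokes are square, 12 x 12 mm, centred in the mid-plane, from hub to rim, at 36 (this one), 108, 180, 252 and 324 degrees counter-clockwise from the valve, so the valve is midway between two spokes. The rim is a 22 mm wide aluminium band, inner radius 97 mm.
- tyre: Black rubber tyre on the rim, 258 mm outside diameter over the tread, 27 mm thick, inner radius 102 mm; turns with the wheel. Origin at the wheel's centre.
- valve: The valve: a brass stem with black cap, 11 mm thick, that stands 19 mm inward from the rim towards the hub (its end is 78 mm from the hub centre) in the mid-plane. Origin at the wheel's centre, x towards the valve, z the wheel's front normal.
- valve_stem (a point): Middle of the valve stem, 86 mm from the wheel's centre.
- white_jar: Bystander: white lidded jar, 68 mm wide, 85 mm high, origin under its centre.
- tape_roll: Bystander: roll of beige tape lying flat, 106 mm wide, 25 mm high, origin under its centre.
- screwdriver: Bystander: screwdriver lying on the bench, 188 mm long, 22 mm wide, origin under its middle, its length along y.
- wash_bottle: Bystander: squeeze wash bottle with a bent spout, 66 x 79 mm, 208 mm high, origin under its centre.

How it is judged:
By the outcome, as a careful person would: the job done as asked, in the order asked, and still so for the second after the job is handed in, with the robot touching nothing.
It also fails if it takes over 40 s, if anything falls off the work surface, if the arm or the gripper's body presses on something with over 40 N, if the wrist force passes 120 N, or if a joint passes its speed limit or range.

## Working session

There is one attempt and no reset: what is moved stays moved. The work goes in short steps, Python scripts to look and compute and a tool call to move; the robot and the scene stay as the last step left them, time stands still between calls to the robot, and variables do not carry over. Pictures are saved under pics/ and viewed, and the job is handed in when it is done.

Besides the shell and the picture viewer there is one more tool, called by a JSON object that holds its "fn" and its "kwargs". servo_tool: Moves the arm, as the interface text tells. Its arguments: {"type":"object","properties":{"deltas":{"type":"array","items":{"type":"object","properties":{"hand":{"type":"number"},"dx":{"type":"number"},"dy":{"type":"number"},"dz":{"type":"number"},"rx":{"type":"number"},"ry":{"type":"number"},"rz":{"type":"number"}}}},"squeeze":{"type":"number"}},"required":["deltas"]}

```bash
mkdir -p pics; ls; python3 - <<'E'
from bench import state, eyes
import cv2, numpy as np
for n in ("side","top","wrist"):
    s=eyes.snapshot(n); cv2.imwrite(f"pics/{n}0.png",s["img"][:,:,::-1]); np.savez(f"{n}0.npz",**s)
    print(n,s["mtx"].round(1).tolist(),s["k1"],s["pose"].round(3).tolist())
print(state())
E
```

```text
pics
side [[380.1, 0.0, 251.9], [0.0, 380.1, 192.4], [0.0, 0.0, 1.0]] -0.03614669547009071 [[0.806, -0.301, 0.509, -0.173], [-0.591, -0.397, 0.702, -1.128], [-0.01, -0.867, -0.498, 0.85], [0.0, 0.0, 0.0, 1.0]]
top [[454.2, 0.0, 255.6], [0.0, 454.2, 198.8], [0.0, 0.0, 1.0]] -0.14041414031368504 [[-0.015, -0.98, 0.198, 0.19], [-1.0, 0.012, -0.017, -0.131], [0.014, -0.198, -0.98, 1.884], [0.0, 0.0, 0.0, 1.0]]
wrist [[314.4, 0.0, 253.7], [0.0, 314.4, 191.4], [0.0, 0.0, 1.0]] -0.0620506757024735 [[0.287, 0.913, 0.289, 0.083], [0.958, -0.273, -0.088, 0.55], [-0.002, 0.302, -0.953, 0.373], [0.0, 0.0, 0.0, 1.0]]
{'t': 0.15, 'joint_positions': array([ 1.21440242e+00,  3.00341293e-01,  1.52142336e+00,  6.64315879e-06,
        1.32069474e+00, -6.66462969e-02]), 'joint_vel': array([ 0.00037211, -0.00030756, -0.00240319,  0.00131765,  0.00051877,
       -0.00095693]), 'tau': array([ 1.27825169e-03, -5.43670785e+01, -3.61892867e+01, -7.22533900e-05,
        3.21119420e-03, -3.15894749e-05]), 'ee_pos': array([0.15710665, 0.52690565, 0.23085925]), 'tool_rot': array([-9.41309987e-05,  1.44368358e-01,  9.89523921e-01, -4.23037632e-04]), 'ft_force': array([ 1.24759831, -0.071651  , -0.28644853]), 'wrist_torque': array([ 0.04549872, -0.05200843, -0.00780281]), 'finger_gap': 1.0014810715174678}
```

View pics/side0.png

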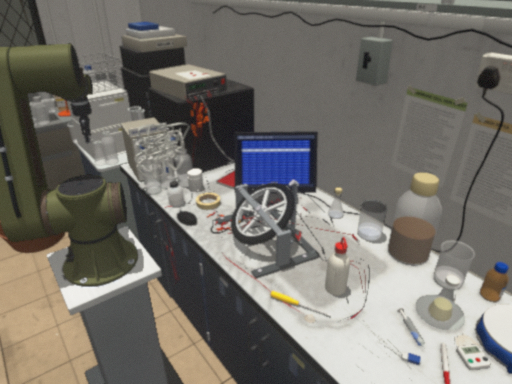

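View pics/top0.png

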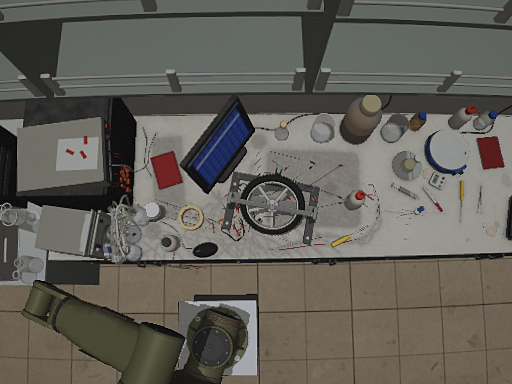

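View pics/wrist0.png

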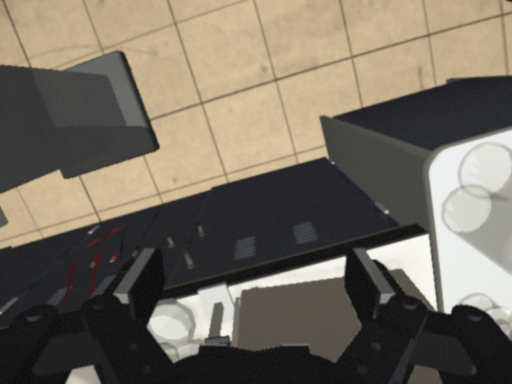

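```bash
python3 - <<'E'
import cv2, numpy as np
t=np.load("top0.npz")["img"][160:250,215:385,::-1]; s=np.load("side0.npz")["img"][170:300,210:360,::-1]
cv2.imwrite("pics/tz.png",cv2.resize(t,None,fx=4.7,fy=4.7,interpolation=cv2.INTER_CUBIC))
cv2.imwrite("pics/sz.png",cv2.resize(s,None,fx=4.5,fy=4.5,interpolation=cv2.INTER_CUBIC))
E
```

```text
(no output)
```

View pics/tz.png

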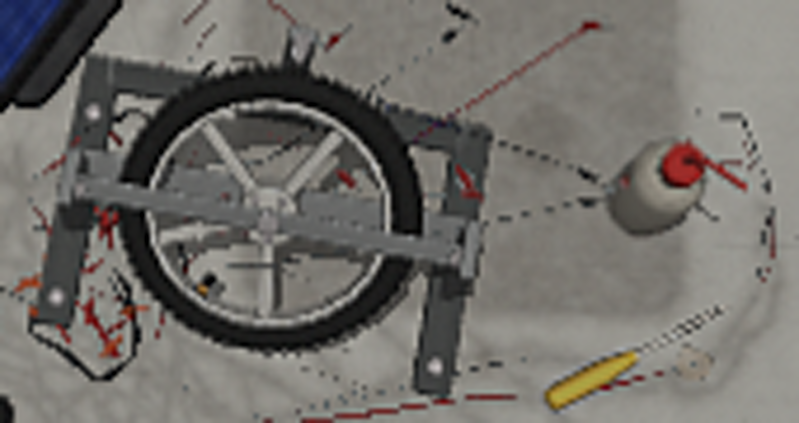

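View pics/sz.png

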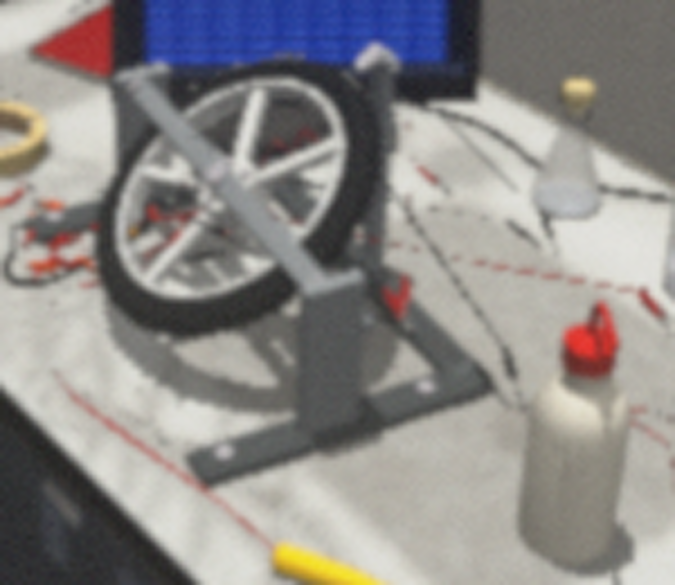

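```bash
cat > h.py <<'E'
import cv2, numpy as np
from scipy.optimize import least_squares
a=np.radians(35); U=np.array([np.cos(a),0,np.sin(a)]); N=np.array([-np.sin(a),0,np.cos(a)]); Y=np.array([0,1.,0]); H=np.array([0,0,.115])
def proj(s,P):
    P=np.atleast_2d(P); T=np.linalg.inv(s["pose"]); c=P@T[:3,:3].T+T[:3,3]
    q=c[:,:2]/c[:,2:]; r2=(q**2).sum(1,keepdims=True); q=q*(1+s["k1"]*r2)
    return q@np.array(s["mtx"])[:2,:2].T+np.array(s["mtx"])[:2,2]
def w2(p,P):  # stand->world ; p=x,y,yaw
    c,s_=np.cos(p[2]),np.sin(p[2]); R=np.array([[c,-s_,0],[s_,c,0],[0,0,1]])
    return np.atleast_2d(P)@R.T+np.array([p[0],p[1],0])
def wp(r,th,n=0):  # wheel point at angle th ccw from top, offset n front
    th=np.asarray(th,float)
    return H+np.multiply.outer(r*np.cos(th),U)+np.multiply.outer(r*np.sin(th),Y)+n*N
def overlay(s,p,fn,box,f):
    x0,y0,x1,y1=box
    im=cv2.resize(s["img"][y0:y1,x0:x1,::-1],None,fx=f,fy=f,interpolation=cv2.INTER_CUBIC)
    def L(P,col):
        q=((proj(s,w2(p,P))+.5-[x0,y0])*f).astype(int); cv2.polylines(im,[q.reshape(-1,1,2)],False,col,1)
    th=np.linspace(0,2*np.pi,90)
    L(wp(.129,th),(0,255,255)); L(wp(.097,th,.011),(0,255,0))
    for k in range(5):
        g=p[3]+np.radians(36+72*k); L(np.array([wp(.026,g,.006),wp(.097,g,.006)]),(0,0,255) if k else (255,0,255))
    L(np.array([wp(.078,p[3]),wp(.097,p[3])]),(255,0,0)); L(np.array([wp(.138,0),wp(.16,0)]),(255,255,0))
    L(np.array([H+.022*N+.17*Y,H+.022*N-.17*Y]),(255,255,0))
    cv2.imwrite(fn,im)
E
cat > fit.py <<'E'
from h import *
t=dict(np.load("top0.npz")); s=dict(np.load("side0.npz"))
tz=lambda u,v:[215+u/4.7-.5,160+v/4.7-.5]; sz=lambda u,v:[210+u/4.5-.5,170+v/4.5-.5]
d=[(t,lambda p:H+.027*N,tz(268,213)),(t,lambda p:wp(.138,0),tz(299,66)),
(t,lambda p:wp(.086,p[3]),tz(207,286)),
(s,lambda p:H+.027*N,sz(220,172)),
(t,lambda p:wp(.09,p[3]+np.radians(36),.006),tz(265,305)),
(t,lambda p:wp(.09,p[3]+np.radians(180),.006),tz(335,137)),
(t,lambda p:wp(.09,p[3]+np.radians(252),.006),tz(210,130)),
(t,lambda p:wp(.129,0),tz(283,68)),(t,lambda p:wp(.129,np.pi),tz(255,350)),(t,lambda p:wp(.129,np.pi/2),tz(122,195)),(t,lambda p:wp(.129,-np.pi/2),tz(421,235)),
]
def res(p): return np.concatenate([(proj(c,w2(p,f(p)))[0]-q) for c,f,q in d])
r=least_squares(res,[.6,-.15,0,2.4],loss="soft_l1"); print(r.x.round(4)); print(res(r.x).reshape(-1,2).round(1).tolist())
np.save("p.npy",r.x)
overlay(t,r.x,"pics/to.png",(215,160,385,250),4.7); overlay(s,r.x,"pics/so.png",(210,170,360,300),4.5)
E
python3 fit.py
```

```text
[ 0.5229 -0.2261 -0.1389  2.5993]
[[0.3, 2.6], [-1.7, -1.4], [0.3, -0.6], [-0.6, 0.1], [0.2, 1.1], [0.5, 0.1], [-0.0, 0.4], [1.5, 0.3], [-0.7, -0.8], [-0.7, -0.4], [0.2, -0.9]]
```

View pics/to.png

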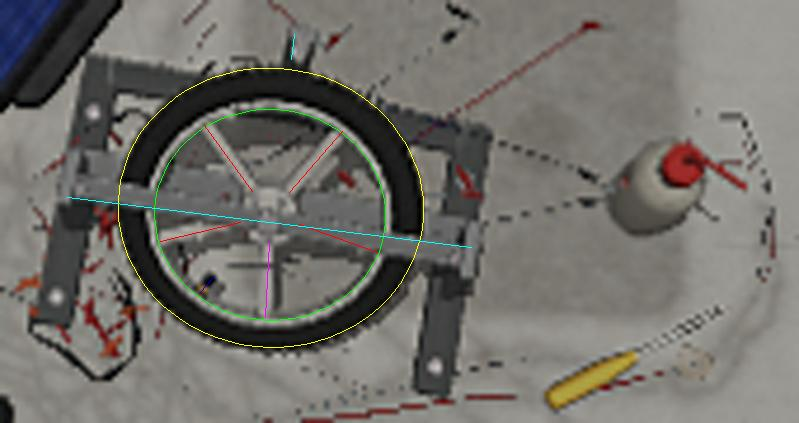

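View pics/so.png

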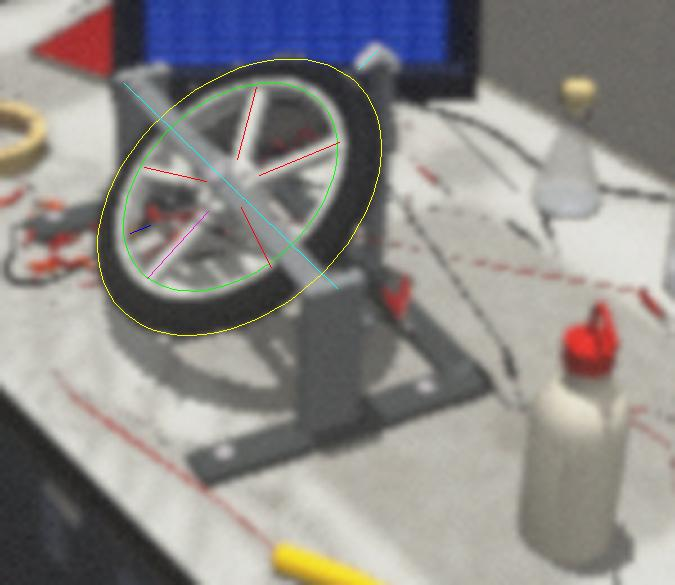

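```bash
python3 - <<'E'
import cv2, numpy as np
t=np.load("top0.npz")["img"][168:240,222:322,::-1]; s=np.load("side0.npz")["img"][175:250,228:302,::-1]
cv2.imwrite("pics/tz2.png",cv2.resize(t,None,fx=8,fy=8,interpolation=cv2.INTER_CUBIC))
cv2.imwrite("pics/sz2.png",cv2.resize(s,None,fx=8,fy=8,interpolation=cv2.INTER_CUBIC))
E
```

```text
(no output)
```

View pics/tz2.png

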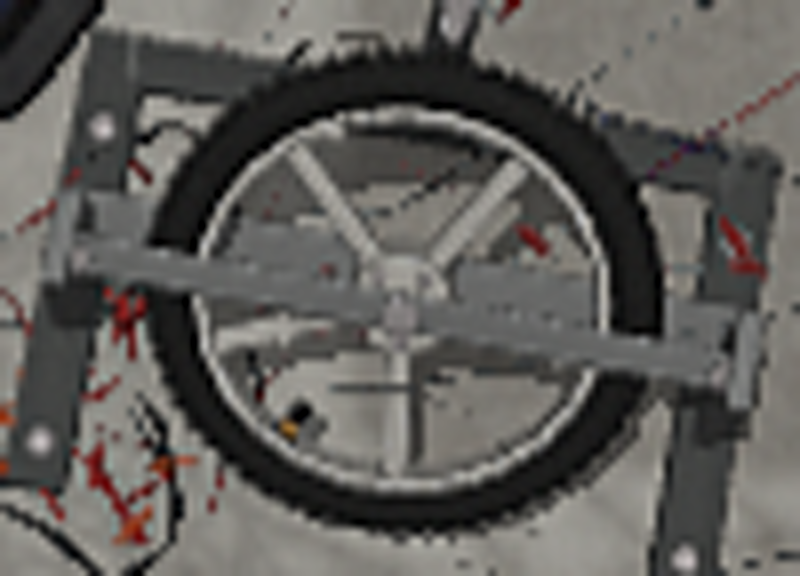

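View pics/sz2.png

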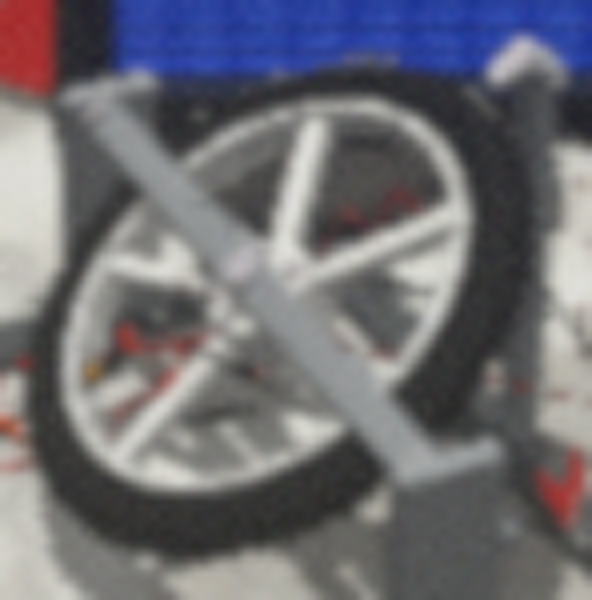

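```bash
cat > fit.py <<'E'
from h import *
t=dict(np.load("top0.npz")); s=dict(np.load("side0.npz"))
tz=lambda u,v:[222+u/8-.5,168+v/8-.5]; sz=lambda u,v:[228+u/8-.5,175+v/8-.5]
D=np.radians
d=[(t,lambda p:H+.027*N,tz(402,308)),(s,lambda p:H+.027*N,sz(240,262)),
(t,lambda p:wp(.138,0),tz(458,35)),
(t,lambda p:wp(.086,p[3]),tz(293,420)),
(t,lambda p:wp(.095,p[3]+D(36),.006),tz(400,472)),
(t,lambda p:wp(.095,p[3]+D(180),.006),tz(518,165)),
(t,lambda p:wp(.095,p[3]+D(252),.006),tz(298,148)),
(t,lambda p:wp(.095,p[3]+D(324),.006),tz(216,338)),
(s,lambda p:wp(.095,p[3]+D(36),.006),sz(120,455)),
(s,lambda p:wp(.095,p[3]+D(180),.006),sz(460,212)),
(s,lambda p:wp(.095,p[3]+D(252),.006),sz(318,118)),
(s,lambda p:wp(.095,p[3]+D(324),.006),sz(112,262)),
(t,lambda p:H+.022*N+.15*Y,None,tz(80,255),tz(730,365)),(t,lambda p:H+.022*N-.15*Y,None,tz(80,255),tz(730,365)),
(s,lambda p:H+.022*N+.15*Y,None,sz(95,105),sz(415,470)),(s,lambda p:H+.022*N-.15*Y,None,sz(95,105),sz(415,470)),
]
def res(p):
    o=[]
    for e in d:
        P=w2(p,e[1](p)); c=e[0]; cn=p[4:6] if c is t else p[6:8]
        q=proj(c,P)[0]+cn
        if e[2] is not None: o+=list(q-e[2])
        else:
            A,B=map(np.array,e[3:]); v=(B-A)/np.linalg.norm(B-A); w=q-A; o.append(v[0]*w[1]-v[1]*w[0])
    return np.array(o)
full=lambda p:np.concatenate([res(p),p[4:]/1.0])
for nm,fn,p0 in (("rigid",lambda x:res(np.r_[x,0,0,0,0]),[.6,-.15,0,2.4]),("shift",full,[.6,-.15,0,2.4,0,0,0,0])):
    r=least_squares(fn,p0,loss="soft_l1"); print(nm,r.x.round(4)); print(fn(r.x).round(1).tolist())
p=r.x; np.save("p.npy",p)
overlay(t,p,"pics/to.png",(222,168,322,240),8); overlay(s,p,"pics/so.png",(228,175,302,250),8)
E
python3 fit.py
```

```text
rigid [ 0.5238 -0.2258 -0.1974  2.6443]
[-0.2, 1.2, 0.3, 0.3, -0.7, 0.3, 0.6, -0.6, -0.6, -0.0, 0.8, -0.3, -0.4, 0.1, 0.5, 0.5, 0.2, -0.7, -0.6, -0.0, -0.5, 0.4, 1.1, -0.1, -0.1, 1.0, -0.3, -1.2]
shift [ 0.5233 -0.2261 -0.1971  2.6446 -0.044  -0.2728 -0.1651  0.0315]
[-0.2, 1.0, 0.1, 0.5, -0.6, 0.1, 0.7, -0.8, -0.6, -0.2, 0.8, -0.5, -0.3, -0.1, 0.5, 0.4, 0.0, -0.6, -0.8, 0.1, -0.7, 0.5, 0.9, 0.0, -0.2, 0.8, -0.1, -0.9, -0.0, -0.3, -0.2, 0.0]
```

View pics/to.png

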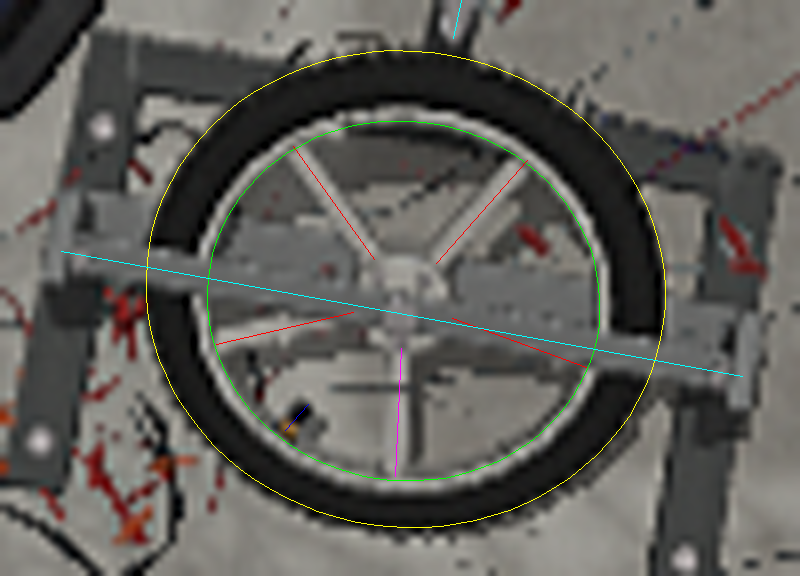

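View pics/so.png

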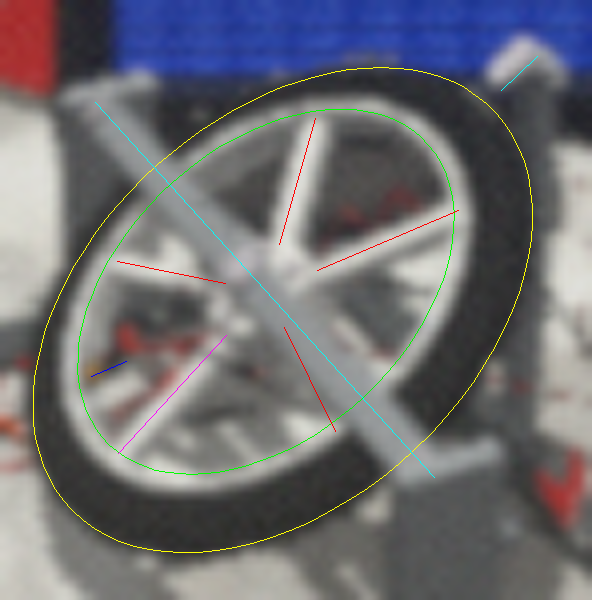

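```bash
cat >> h.py <<'E'
from scipy.spatial.transform import Rotation as Ro
from bench import state, eyes
def tgtR(p): 
    Z=w2([0,0,p[2]],-N)[0]; Yv=w2([0,0,p[2]],Y)[0]; return Ro.from_matrix(np.c_[np.cross(Yv,Z),Yv,Z])
def go(p,r,deg,n):
    st=state(); q=st["tool_rot"]; R=Ro.from_quat([q[1],q[2],q[3],q[0]])
    P=w2(p,wp(r,np.radians(deg),n))[0]; d=(P-st["ee_pos"])*100
    print("deg",deg,"n",n,"tgt",P.round(4),"d_cm",d.round(2),"rot",(tgtR(p)*R.inv()).as_rotvec().round(3))
def whereami(p):
    e=np.array(state()["ee_pos"])-[p[0],p[1],0]; c,s=np.cos(p[2]),np.sin(p[2]); e=np.array([c*e[0]+s*e[1],-s*e[0]+c*e[1],e[2]])-H
    u,y,n=e@U,e@Y,e@N; print("u,y,n mm",(np.array([u,y,n])*1e3).round(1),"r",round(np.hypot(u,y)*1e3,1),"deg",round(np.degrees(np.arctan2(y,u))%360,1))
E
python3 - <<'E'
from h import *
p=np.load("p.npy"); go(p,.062,223,.09); go(p,.062,223,-.012)
E
```

```text
deg 223 n 0.09 tgt [ 0.428  -0.2502  0.1627] d_cm [ 27.09 -77.71  -6.81] rot [-0.146 -0.593  0.09 ]
deg 223 n -0.012 tgt [ 0.4854 -0.2617  0.0792] d_cm [ 32.83 -78.86 -15.17] rot [-0.146 -0.593  0.09 ]
```

{"fn": "servo_tool", "kwargs": {"deltas": [{"hand": 255, "dx": 0.5, "dy": -1, "dz": 4}, {"dx": 1.5, "dy": -3, "dz": 3}, {"dx": 2.5, "dy": -4, "dz": 2}, {"dx": 2.7, "dy": -4}, {"dx": 2.7, "dy": -4}, {"dx": 2.7, "dy": -4}, {"dx": 2.7, "dy": -4}, {"dx": 2.7, "dy": -4}, {"dx": 2.7, "dy": -4}, {"dx": 2.7, "dy": -4}]}}

```text
invalid input
```

{"fn": "servo_tool", "kwargs": {"deltas": [{"hand": 255, "dx": 0.5, "dy": -1, "dz": 4, "rx": 0, "ry": 0, "rz": 0}, {"hand": 255, "dx": 1.5, "dy": -3, "dz": 3, "rx": 0, "ry": 0, "rz": 0}, {"hand": 255, "dx": 2.5, "dy": -4, "dz": 2, "rx": 0, "ry": 0, "rz": 0}, {"hand": 255, "dx": 2.7, "dy": -4, "dz": 0, "rx": 0, "ry": 0, "rz": 0}, {"hand": 255, "dx": 2.7, "dy": -4, "dz": 0, "rx": 0, "ry": 0, "rz": 0}, {"hand": 255, "dx": 2.7, "dy": -4, "dz": 0, "rx": 0, "ry": 0, "rz": 0}, {"hand": 255, "dx": 2.7, "dy": -4, "dz": 0, "rx": 0, "ry": 0, "rz": 0}, {"hand": 255, "dx": 2.7, "dy": -4, "dz": 0, "rx": 0, "ry": 0, "rz": 0}, {"hand": 255, "dx": 2.7, "dy": -4, "dz": 0, "rx": 0, "ry": 0, "rz": 0}, {"hand": 255, "dx": 2.7, "dy": -4, "dz": 0, "rx": 0, "ry": 0, "rz": 0}], "squeeze": 20}}

```text
t: 1.15
ee_pos: [0.3924, 0.1555, 0.3214]
tool_rot: [0.0, 0.14, 0.99, -0.002]
ft_force: [0.4, 1.3, 0.1]
finger_gap: -0.0
```

{"fn": "servo_tool", "kwargs": {"deltas": [{"hand": 255, "dx": 0.3, "dy": -4, "dz": -0.5, "rx": -0.018, "ry": -0.074, "rz": 0.011}, {"hand": 255, "dx": 0.3, "dy": -4, "dz": -0.5, "rx": -0.018, "ry": -0.074, "rz": 0.011}, {"hand": 255, "dx": 0.3, "dy": -4, "dz": -0.5, "rx": -0.018, "ry": -0.074, "rz": 0.011}, {"hand": 255, "dx": 0.3, "dy": -4, "dz": -1, "rx": -0.018, "ry": -0.074, "rz": 0.011}, {"hand": 255, "dx": 0.3, "dy": -4, "dz": -1, "rx": -0.018, "ry": -0.074, "rz": 0.011}, {"hand": 255, "dx": 0.3, "dy": -4, "dz": -1, "rx": -0.018, "ry": -0.074, "rz": 0.011}, {"hand": 255, "dx": 0.3, "dy": -4, "dz": -1.5, "rx": -0.018, "ry": -0.074, "rz": 0.011}, {"hand": 255, "dx": 0.3, "dy": -4, "dz": -1.5, "rx": -0.018, "ry": -0.074, "rz": 0.011}, {"hand": 255, "dx": 0.3, "dy": -4, "dz": -1.5, "rx": 0, "ry": 0, "rz": 0}, {"hand": 255, "dx": 0.3, "dy": -3, "dz": -1.5, "rx": 0, "ry": 0, "rz": 0}]}}

```text
t: 2.15
ee_pos: [0.4219, -0.2442, 0.2174]
tool_rot: [0.306, 0.093, 0.947, -0.037]
ft_force: [0.9, 0.0, -0.3]
finger_gap: 0.0
```

```bash
python3 - <<'E'
from h import *
p=np.load("p.npy"); go(p,.062,223,.09); go(p,.062,223,-.012);whereami(p)
s=eyes.snapshot("wrist"); np.savez("wrist1.npz",**s)
overlay(s,p,"pics/w1.png",(0,0,512,384),1.5)
E
```

```text
deg 223 n 0.09 tgt [ 0.428  -0.2502  0.1627] d_cm [ 0.61 -0.6  -5.47] rot [0.016 0.012 0.002]
deg 223 n -0.012 tgt [ 0.4854 -0.2617  0.0792] d_cm [  6.35  -1.75 -13.82] rot [0.016 0.012 0.002]
u,y,n mm [-19.9 -37.6 138.9] r 42.5 deg 242.1
```

View pics/w1.png

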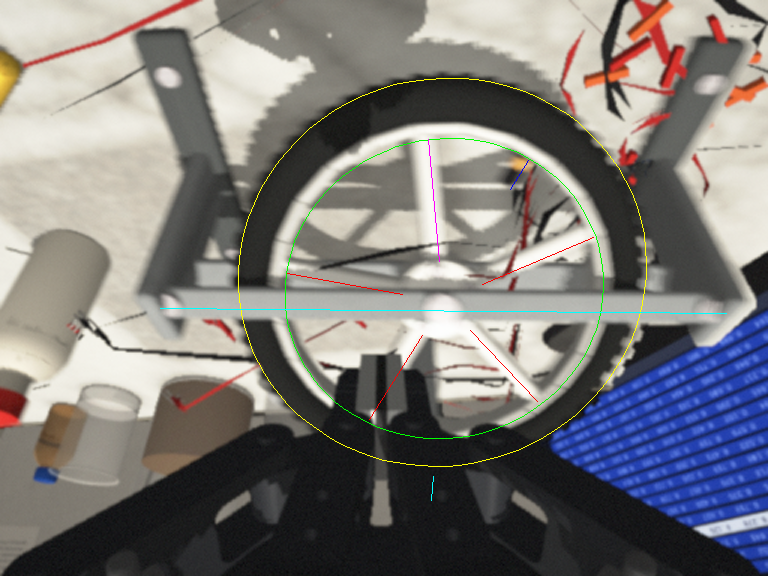

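```bash
python3 - <<'E'
from h import *
s=dict(np.load("wrist1.npz"))
cv2.imwrite("pics/w1z.png",cv2.resize(s["img"][70:310,150:450,::-1],None,fx=2.5,fy=2.5,interpolation=cv2.INTER_CUBIC))
E
```

```text
(no output)
```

View pics/w1z.png

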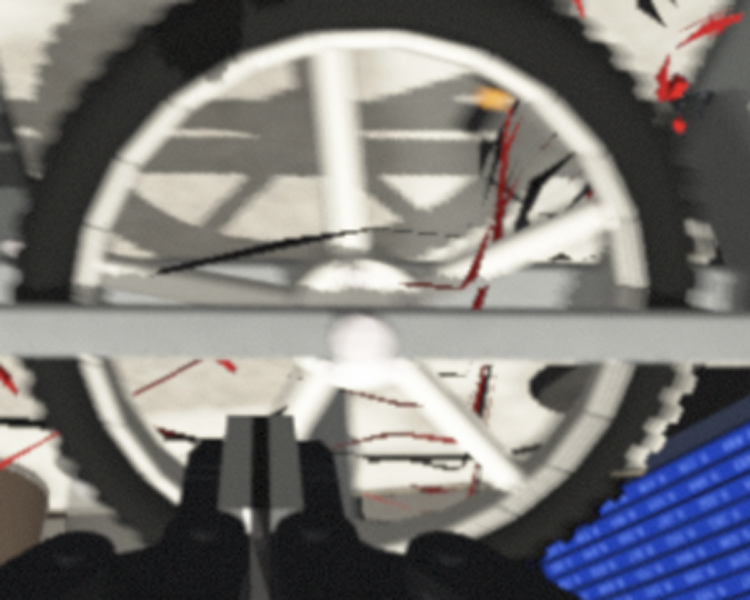

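```bash
cat >> fit.py <<'E'
print("--- with wrist")
w=dict(np.load("wrist1.npz")); wz=lambda u,v:[150+u/2.5-.5,70+v/2.5-.5]
dw=[(lambda p:H+.027*N,wz(360,338)),(lambda p:wp(.095,p[3]+D(36),.006),wz(332,57)),(lambda p:wp(.095,p[3]+D(324),.006),wz(603,217)),
(lambda p:wp(.095,p[3]+D(252),.006),wz(515,478)),(lambda p:wp(.095,p[3]+D(108),.006),wz(108,272)),(lambda p:wp(.086,p[3]),wz(485,110))]
line=[(H+.022*N+.12*Y),(H+.022*N-.12*Y)]
def rw(p):
    cn=p[8:10]; o=[]
    for f,q in dw: o+=list(proj(w,w2(p,f(p)))[0]+cn-q)
    A,B=np.array(wz(0,335)),np.array(wz(750,334)); v=(B-A)/np.linalg.norm(B-A)
    for f in line:
        x=proj(w,w2(p,f))[0]+cn-A; o.append(v[0]*x[1]-v[1]*x[0])
    return np.array(o)
F=lambda p:np.concatenate([res(p),rw(p)*.6,p[4:8]/1,p[8:]/3])
r=least_squares(F,np.r_[p,0,0],loss="soft_l1"); p=r.x; print(p.round(4)); print(res(p).round(1).tolist()); print(rw(p).round(1).tolist())
np.save("p.npy",p); overlay(w,p,"pics/w1o.png",(0,0,512,384),1.5)
whereami(p); go(p,.062,223,.06); go(p,.062,223,-.012)
E
python3 fit.py
```

```text
rigid [ 0.5238 -0.2258 -0.1974  2.6443]
[-0.2, 1.2, 0.3, 0.3, -0.7, 0.3, 0.6, -0.6, -0.6, -0.0, 0.8, -0.3, -0.4, 0.1, 0.5, 0.5, 0.2, -0.7, -0.6, -0.0, -0.5, 0.4, 1.1, -0.1, -0.1, 1.0, -0.3, -1.2]
shift [ 0.5233 -0.2261 -0.1971  2.6446 -0.044  -0.2728 -0.1651  0.0315]
[-0.2, 1.0, 0.1, 0.5, -0.6, 0.1, 0.7, -0.8, -0.6, -0.2, 0.8, -0.5, -0.3, -0.1, 0.5, 0.4, 0.0, -0.6, -0.8, 0.1, -0.7, 0.5, 0.9, 0.0, -0.2, 0.8, -0.1, -0.9, -0.0, -0.3, -0.2, 0.0]
--- with wrist
[ 0.5235 -0.2276 -0.187   2.6382 -0.3262 -0.2619 -0.3535 -0.1113 -0.4432
 -3.8197]
[-0.1, 1.0, 0.2, 0.5, -0.8, 0.1, 0.8, -0.8, -0.4, -0.2, 0.9, -0.6, -0.3, -0.0, 0.6, 0.5, 0.1, -0.5, -0.7, 0.1, -0.7, 0.5, 0.9, -0.0, 0.1, 0.4, 0.2, -1.4]
[2.0, 0.9, 0.6, -0.8, 0.1, -1.3, -0.4, 1.5, -0.9, 0.2, -0.7, 0.5, 0.6, -0.7]
u,y,n mm [-21.8 -37.4 137.1] r 43.3 deg 239.7
deg 223 n 0.06 tgt [ 0.4453 -0.2558  0.1381] d_cm [ 2.36 -0.95 -7.67] rot [0.015 0.01  0.013]
deg 223 n -0.012 tgt [ 0.4859 -0.2635  0.0792] d_cm [  6.42  -1.71 -13.56] rot [0.015 0.01  0.013]
```

View pics/w1o.png

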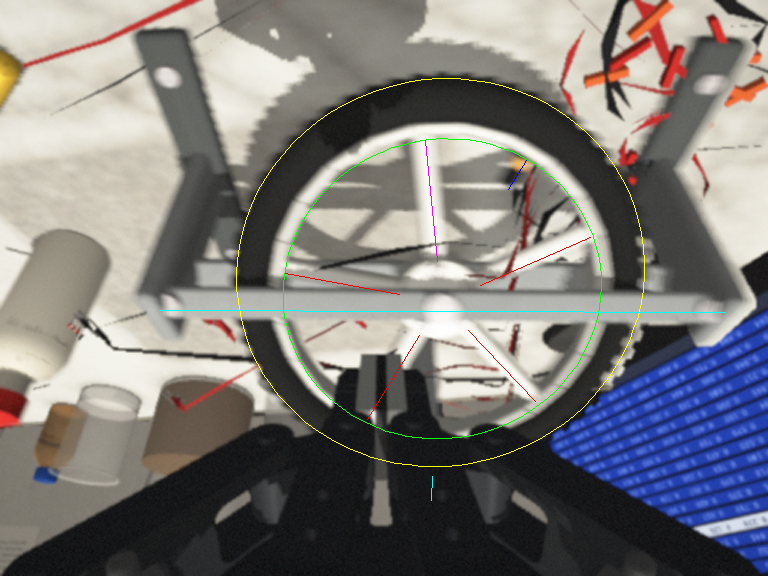

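{"fn": "servo_tool", "kwargs": {"deltas": [{"hand": 255, "dx": 0.8, "dy": -0.4, "dz": -2.5, "rx": 0.015, "ry": 0.01, "rz": 0.013}, {"hand": 255, "dx": 0.8, "dy": -0.3, "dz": -2.5, "rx": 0, "ry": 0, "rz": 0}, {"hand": 255, "dx": 0.8, "dy": -0.3, "dz": -2.7, "rx": 0, "ry": 0, "rz": 0}, {"hand": 255, "dx": 0.8, "dy": -0.15, "dz": -1.2, "rx": 0, "ry": 0, "rz": 0}, {"hand": 255, "dx": 0.8, "dy": -0.15, "dz": -1.2, "rx": 0, "ry": 0, "rz": 0}, {"hand": 255, "dx": 0.6, "dy": -0.1, "dz": -0.8, "rx": 0, "ry": 0, "rz": 0}, {"hand": 255, "dx": 0, "dy": 0, "dz": 0, "rx": 0, "ry": 0, "rz": 0}, {"hand": 255, "dx": 0, "dy": 0, "dz": 0, "rx": 0, "ry": 0, "rz": 0}, {"hand": 255, "dx": 0, "dy": 0, "dz": 0, "rx": 0, "ry": 0, "rz": 0}, {"hand": 255, "dx": 0, "dy": 0, "dz": 0, "rx": 0, "ry": 0, "rz": 0}]}}

```text
t: 3.2
ee_pos: [0.4769, -0.2539, 0.1122]
tool_rot: [0.286, 0.1, 0.953, -0.033]
ft_force: [-1.0, -0.6, 0.2]
finger_gap: 0.004
```

```bash
python3 - <<'E'
from h import *
p=np.load("p.npy"); whereami(p); go(p,.062,223,-.012)
s=eyes.snapshot("wrist"); np.savez("wrist2.npz",**s)
cv2.imwrite("pics/w2.png",cv2.resize(s["img"][:,:,::-1],None,fx=1.5,fy=1.5))
E
```

```text
u,y,n mm [-35.1 -34.5  21.2] r 49.2 deg 224.5
deg 223 n -0.012 tgt [ 0.4859 -0.2635  0.0792] d_cm [ 0.9  -0.96 -3.31] rot [ 0.001 -0.028  0.025]
```

View pics/w2.png

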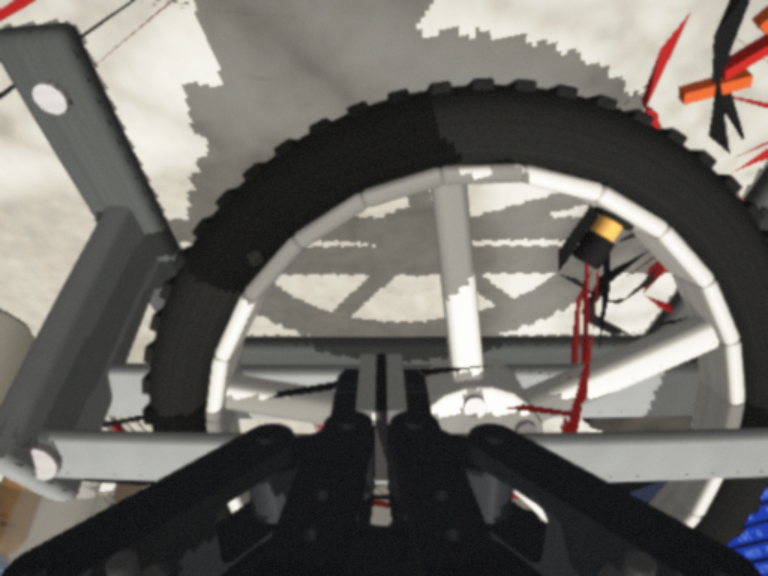

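{"fn": "servo_tool", "kwargs": {"deltas": [{"hand": 255, "dx": -0.5, "dy": -0.5, "dz": -0.7, "rx": 0, "ry": -0.028, "rz": 0.025}, {"hand": 255, "dx": 0.3, "dy": -0.4, "dz": -0.7, "rx": 0, "ry": 0, "rz": 0}, {"hand": 255, "dx": 0.4, "dy": -0.1, "dz": -0.7, "rx": 0, "ry": 0, "rz": 0}, {"hand": 255, "dx": 0.4, "dy": -0.1, "dz": -0.7, "rx": 0, "ry": 0, "rz": 0}, {"hand": 255, "dx": 0.4, "dy": -0.1, "dz": -0.7, "rx": 0, "ry": 0, "rz": 0}, {"hand": 255, "dx": 0, "dy": 0, "dz": 0, "rx": 0, "ry": 0, "rz": 0}, {"hand": 255, "dx": 0, "dy": 0, "dz": 0, "rx": 0, "ry": 0, "rz": 0}, {"hand": 255, "dx": 0, "dy": 0, "dz": 0, "rx": 0, "ry": 0, "rz": 0}, {"hand": 255, "dx": 0, "dy": 0, "dz": 0, "rx": 0, "ry": 0, "rz": 0}, {"hand": 255, "dx": 0, "dy": 0, "dz": 0, "rx": 0, "ry": 0, "rz": 0}]}}

```text
t: 4.25
ee_pos: [0.5005, -0.2564, 0.0907]
tool_rot: [0.283, 0.098, 0.953, -0.036]
ft_force: [0.7, 0.4, -0.6]
finger_gap: -0.003
```

```bash
python3 - <<'E'
from h import *
p=np.load("p.npy"); whereami(p)
P=[w2(p,wp(.062,np.radians(g),-.012))[0] for g in range(223,118,-8)]
print((np.array(P[0])-state()["ee_pos"]).round(4)*100); print((np.diff(P,axis=0)*100).round(2))
s=eyes.snapshot("wrist"); np.savez("wrist3.npz",**s)
cv2.imwrite("pics/w3.png",cv2.resize(s["img"][:,:,::-1],None,fx=1.5,fy=1.5))
E
```

```text
u,y,n mm [-28.1 -32.6 -10.1] r 43.0 deg 229.3
[-1.46 -0.71 -1.15]
[[-0.31  0.74 -0.31]
 [-0.22  0.8  -0.26]
 [-0.12  0.83 -0.19]
 [-0.02  0.86 -0.13]
 [ 0.07  0.86 -0.06]
 [ 0.17  0.85  0.01]
 [ 0.27  0.82  0.08]
 [ 0.36  0.77  0.15]
 [ 0.44  0.71  0.21]
 [ 0.51  0.64  0.27]
 [ 0.58  0.56  0.33]
 [ 0.63  0.46  0.37]
 [ 0.67  0.35  0.42]]
```

View pics/w3.png

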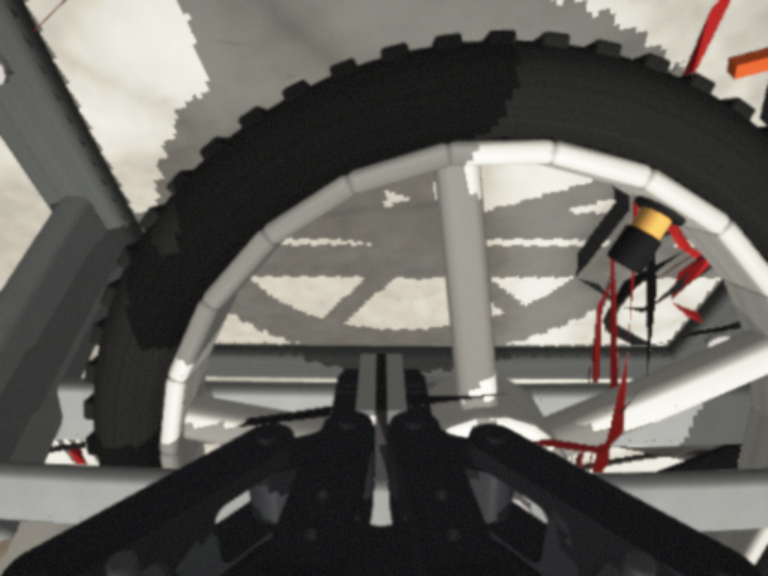

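```bash
python3 - <<'E'
from h import *
p=np.load("p.npy"); s=state(); print(s["joint_positions"].round(3), s["ft_force"].round(1),s["wrist_torque"].round(2),s["tau"].round(1)); go(p,.062,229,-.012)
E
```

```text
[-0.633  0.305  2.     0.647  0.364 -2.554] [ 0.7 -0.4  0.3] [0.08 0.25 0.04] [  0.  -45.8 -27.4   0.5  -0.9  -0. ]
deg 229 n -0.012 tgt [ 0.4888 -0.2686  0.0818] d_cm [-1.17 -1.22 -0.89] rot [ 0.007 -0.034  0.022]
```

{"fn": "servo_tool", "kwargs": {"deltas": [{"hand": 255, "dx": -0.6, "dy": 0.1, "dz": 0.8, "rx": 0.045, "ry": -0.01, "rz": -0.065}, {"hand": 255, "dx": -1.2, "dy": 0.2, "dz": 1.7, "rx": 0.028, "ry": -0.005, "rz": -0.041}, {"hand": 255, "dx": -1.7, "dy": 0.3, "dz": 2.5, "rx": 0.028, "ry": -0.005, "rz": -0.041}, {"hand": 255, "dx": -1.7, "dy": 0.3, "dz": 2.5, "rx": 0.079, "ry": -0.015, "rz": -0.115}, {"hand": 255, "dx": -1.7, "dy": 0.3, "dz": 2.5, "rx": 0.079, "ry": -0.015, "rz": -0.115}, {"hand": 255, "dx": 0, "dy": 0, "dz": 0, "rx": 0.079, "ry": -0.015, "rz": -0.115}, {"hand": 255, "dx": 0, "dy": 0, "dz": 0, "rx": 0.079, "ry": -0.015, "rz": -0.115}, {"hand": 255, "dx": 0, "dy": 0, "dz": 0, "rx": 0.079, "ry": -0.015, "rz": -0.115}, {"hand": 255, "dx": 0, "dy": 0, "dz": 0, "rx": 0.079, "ry": -0.015, "rz": -0.115}, {"hand": 255, "dx": 0, "dy": 0, "dz": 0, "rx": 0.079, "ry": -0.015, "rz": -0.115}]}}

```text
t: 5.3
ee_pos: [0.4277, -0.2439, 0.1968]
tool_rot: [0.246, 0.616, 0.734, 0.148]
ft_force: [0.2, -0.6, -0.8]
finger_gap: -0.001
```

```bash
cat >> h.py <<'E'
def tgtR2(p): return tgtR(p)*Ro.from_euler("z",np.pi)
def stat(p):
    s=state(); q=s["tool_rot"]; R=Ro.from_quat([q[1],q[2],q[3],q[0]]); whereami(p)
    print("J",s["joint_positions"].round(3),"F",s["ft_force"].round(1),"rot2",(tgtR2(p)*R.inv()).as_rotvec().round(3),"t",s["t"])
E
python3 - <<'E'
from h import *
stat(np.load("p.npy"))
E
```

```text
u,y,n mm [-27.7 -33.9 119.2] r 43.7 deg 230.7
J [-0.747 -0.022  2.076  0.526  0.657 -1.273] F [ 0.2 -0.6 -0.8] rot2 [ 1.054 -0.202 -1.601] t 5.3
```

{"fn": "servo_tool", "kwargs": {"deltas": [{"hand": 255, "dx": 0, "dy": 0, "dz": 0, "rx": 0.078, "ry": -0.015, "rz": -0.118}, {"hand": 255, "dx": 0, "dy": 0, "dz": 0, "rx": 0.078, "ry": -0.015, "rz": -0.118}, {"hand": 255, "dx": 0, "dy": 0, "dz": 0, "rx": 0.078, "ry": -0.015, "rz": -0.118}, {"hand": 255, "dx": 0, "dy": 0, "dz": 0, "rx": 0.078, "ry": -0.015, "rz": -0.118}, {"hand": 255, "dx": 0, "dy": 0, "dz": 0, "rx": 0.078, "ry": -0.015, "rz": -0.118}, {"hand": 255, "dx": 0, "dy": 0, "dz": 0, "rx": 0.078, "ry": -0.015, "rz": -0.118}, {"hand": 255, "dx": 0, "dy": 0, "dz": 0, "rx": 0.078, "ry": -0.015, "rz": -0.118}, {"hand": 255, "dx": 0, "dy": 0, "dz": 0, "rx": 0.078, "ry": -0.015, "rz": -0.118}, {"hand": 255, "dx": 0, "dy": 0, "dz": 0, "rx": 0.078, "ry": -0.015, "rz": -0.118}, {"hand": 255, "dx": 0, "dy": 0, "dz": 0, "rx": 0.078, "ry": -0.015, "rz": -0.118}]}}

```text
t: 6.3
ee_pos: [0.4269, -0.2441, 0.1987]
tool_rot: [0.09, 0.946, 0.123, 0.287]
ft_force: [-1.0, 0.1, -0.1]
finger_gap: 0.002
```

```bash
python3 - <<'E'
from h import *
p=np.load("p.npy");stat(p);go(p,.062,223,.05);go(p,.062,223,-.012)
E
```

```text
u,y,n mm [-27.2 -34.2 121.2] r 43.7 deg 231.5
J [-0.752 -0.036  2.095  0.562  0.629  0.176] F [-1.   0.1 -0.1] rot2 [ 0.245 -0.044 -0.368] t 6.3
deg 223 n 0.05 tgt [ 0.4509 -0.2569  0.1299] d_cm [ 2.41 -1.28 -6.87] rot [-1.524  0.279  2.208]
deg 223 n -0.012 tgt [ 0.4859 -0.2635  0.0792] d_cm [  5.9   -1.94 -11.95] rot [-1.524  0.279  2.208]
```

{"fn": "servo_tool", "kwargs": {"deltas": [{"hand": 255, "dx": 0.4, "dy": -0.2, "dz": -1.1, "rx": 0.082, "ry": -0.015, "rz": -0.122}, {"hand": 255, "dx": 0.4, "dy": -0.2, "dz": -1.1, "rx": 0.082, "ry": -0.015, "rz": -0.122}, {"hand": 255, "dx": 0.4, "dy": -0.2, "dz": -1.2, "rx": 0.082, "ry": -0.015, "rz": -0.122}, {"hand": 255, "dx": 0.4, "dy": -0.2, "dz": -1.2, "rx": 0, "ry": 0, "rz": 0}, {"hand": 255, "dx": 0.4, "dy": -0.2, "dz": -1.2, "rx": 0, "ry": 0, "rz": 0}, {"hand": 255, "dx": 0.4, "dy": -0.2, "dz": -1.1, "rx": 0, "ry": 0, "rz": 0}, {"hand": 255, "dx": 0.6, "dy": -0.1, "dz": -0.9, "rx": 0, "ry": 0, "rz": 0}, {"hand": 255, "dx": 0.6, "dy": -0.1, "dz": -0.9, "rx": 0, "ry": 0, "rz": 0}, {"hand": 255, "dx": 0, "dy": 0, "dz": 0, "rx": 0, "ry": 0, "rz": 0}, {"hand": 255, "dx": 0, "dy": 0, "dz": 0, "rx": 0, "ry": 0, "rz": 0}]}}

```text
t: 7.3
ee_pos: [0.4636, -0.2592, 0.1109]
tool_rot: [0.028, 0.948, -0.095, 0.301]
ft_force: [1.1, 0.1, 0.0]
finger_gap: -0.0
```

```bash
python3 - <<'E'
from h import *
p=np.load("p.npy");stat(p);go(p,.062,223,-.012)
s=eyes.snapshot("wrist"); np.savez("wrist4.npz",**s)
cv2.imwrite("pics/w4.png",cv2.resize(s["img"][:,:,::-1],None,fx=1.5,fy=1.5))
E
```

```text
u,y,n mm [-45.7 -42.2  27. ] r 62.2 deg 222.7
J [-0.712  0.209  2.081  0.789  0.417  0.397] F [1.1 0.1 0. ] rot2 [-0.004  0.005  0.012] t 7.3
deg 223 n -0.012 tgt [ 0.4859 -0.2635  0.0792] d_cm [ 2.23 -0.43 -3.17] rot [ 1.768 -0.338 -2.559]
```

View pics/w4.png

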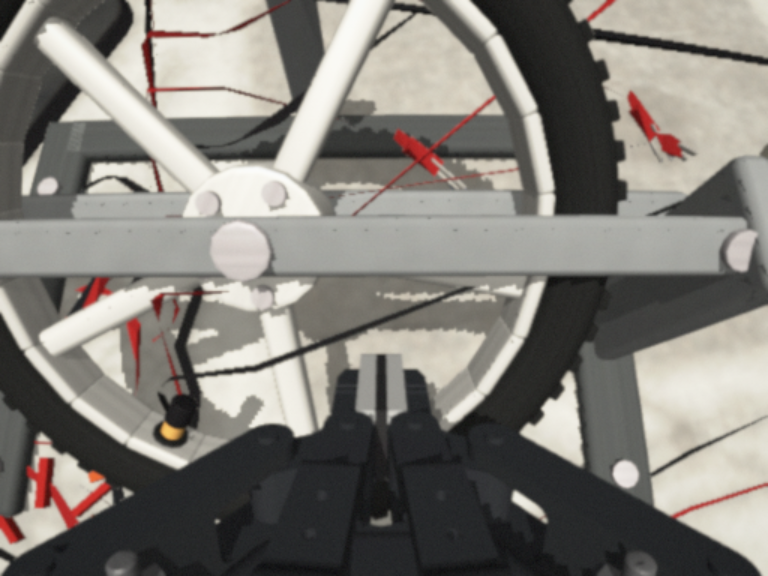

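{"fn": "servo_tool", "kwargs": {"deltas": [{"hand": 255, "dx": 0.56, "dy": -0.1, "dz": -0.8, "rx": 0, "ry": 0, "rz": 0}, {"hand": 255, "dx": 0.56, "dy": -0.1, "dz": -0.8, "rx": 0, "ry": 0, "rz": 0}, {"hand": 255, "dx": 0.56, "dy": -0.1, "dz": -0.8, "rx": 0, "ry": 0, "rz": 0}, {"hand": 255, "dx": 0.55, "dy": -0.1, "dz": -0.77, "rx": 0, "ry": 0, "rz": 0}, {"hand": 255, "dx": 0, "dy": 0, "dz": 0, "rx": 0, "ry": 0, "rz": 0}, {"hand": 255, "dx": 0, "dy": 0, "dz": 0, "rx": 0, "ry": 0, "rz": 0}, {"hand": 255, "dx": -0.2, "dy": 0.47, "dz": -0.2, "rx": 0, "ry": 0, "rz": 0}, {"hand": 255, "dx": -0.17, "dy": 0.48, "dz": -0.18, "rx": 0, "ry": 0, "rz": 0}, {"hand": 255, "dx": -0.14, "dy": 0.5, "dz": -0.16, "rx": 0, "ry": 0, "rz": 0}, {"hand": 255, "dx": -0.1, "dy": 0.52, "dz": -0.14, "rx": 0, "ry": 0, "rz": 0}]}}

```text
t: 8.35
ee_pos: [0.4812, -0.2436, 0.0714]
tool_rot: [0.029, 0.948, -0.096, 0.303]
ft_force: [-0.4, -1.1, 0.1]
finger_gap: 0.001
```

```bash
python3 - <<'E'
from h import *
p=np.load("p.npy");stat(p)
e=state()["ee_pos"]
for g in (200,190,180,170,160,150,140,130,127): print(g,((w2(p,wp(.062,np.radians(g),-.012))[0]-e)*100).round(2))
E
```

```text
u,y,n mm [-56.6 -23.6 -13.6] r 61.3 deg 202.6
J [-0.653  0.305  2.086  0.97   0.315  0.249] F [-0.4 -1.1  0.1] rot2 [-0.001  0.008  0.014] t 8.35
200 [-0.18  0.27  0.04]
190 [-0.21  1.34 -0.13]
180 [-0.09  2.41 -0.18]
170 [ 0.19  3.46 -0.13]
160 [0.61 4.44 0.04]
150 [1.16 5.33 0.3 ]
140 [1.82 6.11 0.65]
130 [2.58 6.74 1.09]
127 [2.82 6.9  1.24]
```

{"fn": "servo_tool", "kwargs": {"deltas": [{"hand": 255, "dx": -0.18, "dy": 0.35, "dz": 0.03, "rx": 0, "ry": 0, "rz": 0}, {"hand": 255, "dx": -0.05, "dy": 0.53, "dz": -0.1, "rx": 0, "ry": 0, "rz": 0}, {"hand": 255, "dx": 0.02, "dy": 0.54, "dz": -0.07, "rx": 0, "ry": 0, "rz": 0}, {"hand": 255, "dx": 0.04, "dy": 0.54, "dz": -0.04, "rx": 0, "ry": 0, "rz": 0}, {"hand": 255, "dx": 0.08, "dy": 0.54, "dz": -0.02, "rx": 0, "ry": 0, "rz": 0}, {"hand": 255, "dx": 0.12, "dy": 0.53, "dz": 0.01, "rx": 0, "ry": 0, "rz": 0}, {"hand": 255, "dx": 0.16, "dy": 0.52, "dz": 0.04, "rx": 0, "ry": 0, "rz": 0}, {"hand": 255, "dx": 0.19, "dy": 0.5, "dz": 0.07, "rx": 0, "ry": 0, "rz": 0}, {"hand": 255, "dx": 0.23, "dy": 0.48, "dz": 0.1, "rx": 0, "ry": 0, "rz": 0}, {"hand": 255, "dx": 0.26, "dy": 0.46, "dz": 0.12, "rx": 0, "ry": 0, "rz": 0}]}}

```text
t: 9.35
ee_pos: [0.4902, -0.1899, 0.0734]
tool_rot: [0.031, 0.947, -0.096, 0.303]
ft_force: [-0.5, -2.4, -0.5]
finger_gap: 0.002
```

```bash
python3 - <<'E'
from h import *
p=np.load("p.npy");stat(p)
e=state()["ee_pos"]
for g in (150,145,140,135,130,127): print(g,((w2(p,wp(.062,np.radians(g),-.012))[0]-e)*100).round(2))
s=eyes.snapshot("wrist"); np.savez("wrist5.npz",**s)
cv2.imwrite("pics/w5.png",cv2.resize(s["img"][:,:,::-1],None,fx=1.5,fy=1.5))
E
```

```text
u,y,n mm [-56.4  30.8 -11.3] r 64.3 deg 151.3
J [-0.526  0.268  2.132  0.911  0.237  0.408] F [-0.5 -2.4 -0.5] rot2 [0.001 0.009 0.016] t 9.35
150 [ 0.26 -0.03  0.1 ]
145 [0.58 0.37 0.27]
140 [0.92 0.74 0.46]
135 [1.29 1.08 0.67]
130 [1.68 1.38 0.9 ]
127 [1.92 1.54 1.04]
```

View pics/w5.png

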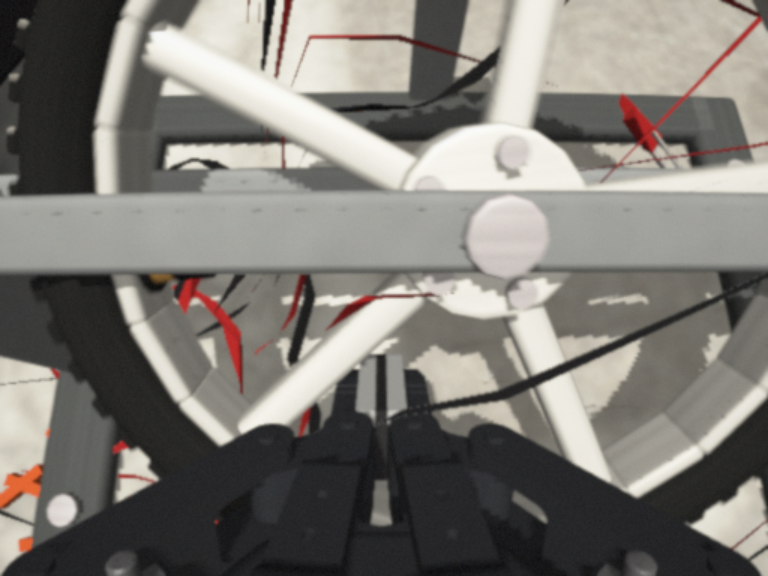

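{"fn": "servo_tool", "kwargs": {"deltas": [{"hand": 255, "dx": 0.5, "dy": 0.2, "dz": 0.25, "rx": 0, "ry": 0, "rz": 0}, {"hand": 255, "dx": 0.36, "dy": 0.38, "dz": 0.2, "rx": 0, "ry": 0, "rz": 0}, {"hand": 255, "dx": 0.37, "dy": 0.35, "dz": 0.21, "rx": 0, "ry": 0, "rz": 0}, {"hand": 255, "dx": 0.38, "dy": 0.33, "dz": 0.22, "rx": 0, "ry": 0, "rz": 0}, {"hand": 255, "dx": 0.36, "dy": 0.28, "dz": 0.22, "rx": 0, "ry": 0, "rz": 0}, {"hand": 255, "dx": -0.3, "dy": -0.4, "dz": -0.2, "rx": 0, "ry": 0, "rz": 0}, {"hand": 255, "dx": -0.6, "dy": 0.1, "dz": 0.85, "rx": 0, "ry": 0, "rz": 0}, {"hand": 255, "dx": -0.6, "dy": 0.1, "dz": 0.85, "rx": 0, "ry": 0, "rz": 0}, {"hand": 255, "dx": -0.6, "dy": 0.1, "dz": 0.85, "rx": 0, "ry": 0, "rz": 0}, {"hand": 255, "dx": -0.6, "dy": 0.1, "dz": 0.85, "rx": 0, "ry": 0, "rz": 0}]}}

```text
t: 10.4
ee_pos: [0.4803, -0.1671, 0.1127]
tool_rot: [0.025, 0.95, -0.093, 0.297]
ft_force: [-0.6, 0.4, 0.1]
finger_gap: -0.001
```

```bash
python3 - <<'E'
from h import *
p=np.load("p.npy");stat(p)
go(p,.062,207,.035);go(p,.062,207,-.012)
s=eyes.snapshot("wrist"); np.savez("wrist6.npz",**s)
cv2.imwrite("pics/w6.png",cv2.resize(s["img"][:,:,::-1],None,fx=1.5,fy=1.5))
E
```

```text
u,y,n mm [-45.2  51.4  28.9] r 68.5 deg 131.3
J [-0.49   0.145  2.15   0.593  0.314  0.759] F [-0.6  0.4  0.1] rot2 [-0.008 -0.003  0.007] t 10.4
deg 207 n 0.035 tgt [ 0.4541 -0.2431  0.112 ] d_cm [-2.63 -7.6  -0.08] rot [ 1.76  -0.329 -2.57 ]
deg 207 n -0.012 tgt [ 0.4805 -0.2481  0.0735] d_cm [ 0.02 -8.1  -3.93] rot [ 1.76  -0.329 -2.57 ]
```

View pics/w6.png

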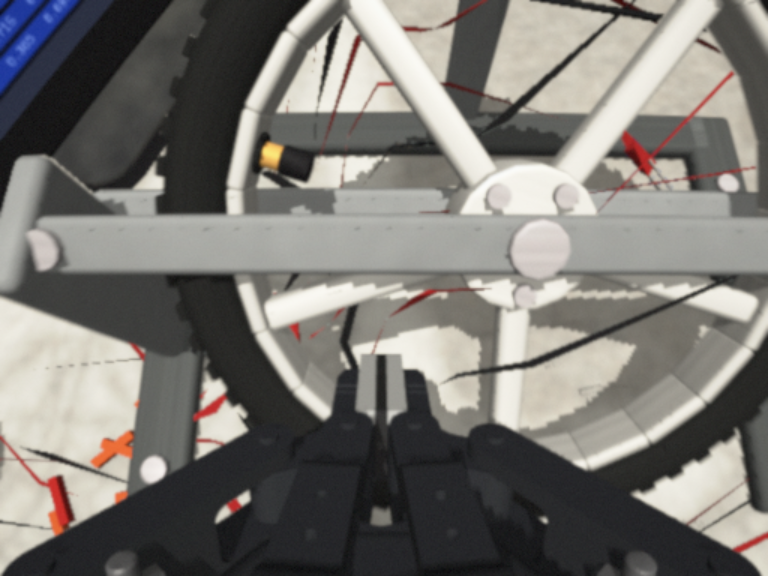

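```bash
cat > ang.py <<'E'
from h import *
def fit(npz,spk,nut,bar,p):
    # spk: list of (k deg, pixel end r=.095), nut px ; estimates camera small rot/shift + wheel angle
    s=dict(np.load(npz)); 
    def f(x):
        o=[]
        def pj(P): return proj(s,w2([x[0],x[1],x[2]],P))[0]+[0,x[4]]
        for (r,k,n),q in spk: o+=list(pj(wp(r,x[3]+np.radians(k),n))-q)
        o+=list(pj(H+.027*N)-nut)
        A,B=map(np.array,bar); v=(B-A)/np.linalg.norm(B-A)
        for P in (H+.022*N+.1*Y,H+.022*N-.1*Y):
            w=pj(P)-A; o.append(v[0]*w[1]-v[1]*w[0])
        return np.array(o+[(x[0]-p[0])/.003,(x[1]-p[1])/.003,(x[4])/3])
    best=min((least_squares(f,[p[0],p[1],p[2],g,0],loss="soft_l1") for g in np.arange(-3,3,.3)),key=lambda r:r.cost)
    x=best.x; print("x,y,yaw,ang(deg)",x[:3].round(4),round(np.degrees(x[3]),2),"shift",x[4].round(2),"cost",round(best.cost,2)); print(f(x).round(1).tolist())
    overlay(s,[x[0],x[1],x[2],x[3]],"pics/"+npz[:-4]+"_o.png",(0,0,512,384),1.5); return x
E
python3 - <<'E'
from ang import *
p=np.load("p.npy"); c=lambda u,v:np.array([u/1.5-.5,v/1.5-.5])
fit("wrist6.npz",[((.095,36,.006),c(272,312)),((.095,324,.006),c(350,0)),((.095,252,.006),c(712,5)),((.060,108,.006),c(510,372)),((.095,180,.006),c(755,306)),((.086,0,0),c(282,160))],c(540,250),(c(60,243),c(740,245)),p)
E
```

```text
x,y,yaw,ang(deg) [ 0.5187 -0.2236 -0.2001] 73.25 shift -6.74 cost 31.55
[0.4, 2.3, 2.9, -4.0, -2.9, -6.9, 0.0, 7.9, -4.4, 0.1, 2.9, -0.1, -0.4, -1.0, 0.3, 1.3, -1.6, 1.3, -2.2]
```

View pics/wrist6_o.png

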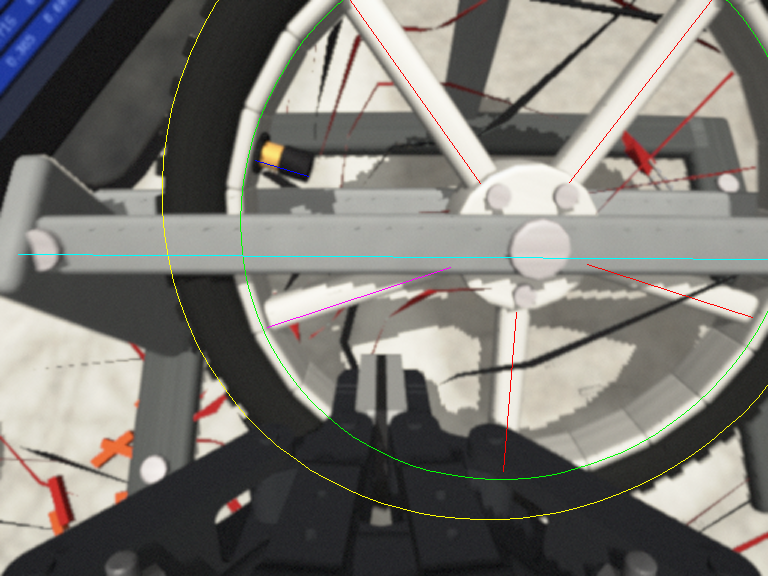

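```bash
python3 - <<'E'
from h import *
p=np.load("p.npy")
go(p,.062,215,.035);go(p,.062,215,-.012)
e=w2(p,wp(.062,np.radians(215),-.012))[0]
for g in (210,205,200): print(g,((w2(p,wp(.062,np.radians(g),-.012))[0]-e)*100).round(2))
E
```

```text
deg 215 n 0.035 tgt [ 0.4563 -0.2511  0.1145] d_cm [-2.39 -8.4   0.07] rot [ 1.761 -0.33  -2.569]
deg 215 n -0.012 tgt [ 0.4828 -0.2561  0.076 ] d_cm [ 0.26 -8.9  -3.78] rot [ 1.761 -0.33  -2.569]
210 [-0.15  0.49 -0.17]
205 [-0.26  1.   -0.31]
200 [-0.33  1.52 -0.43]
```

{"fn": "servo_tool", "kwargs": {"deltas": [{"hand": 255, "dx": -0.6, "dy": -1.6, "dz": 0.1, "rx": 0, "ry": 0, "rz": 0}, {"hand": 255, "dx": -0.6, "dy": -2.2, "dz": 0, "rx": 0, "ry": 0, "rz": 0}, {"hand": 255, "dx": -0.6, "dy": -2.4, "dz": 0, "rx": 0, "ry": 0, "rz": 0}, {"hand": 255, "dx": -0.5, "dy": -2.2, "dz": 0, "rx": 0, "ry": 0, "rz": 0}, {"hand": 255, "dx": 0, "dy": 0, "dz": 0, "rx": 0, "ry": 0, "rz": 0}, {"hand": 255, "dx": 0, "dy": 0, "dz": 0, "rx": 0, "ry": 0, "rz": 0}, {"hand": 255, "dx": 0, "dy": 0, "dz": 0, "rx": 0, "ry": 0, "rz": 0}, {"hand": 255, "dx": 0, "dy": 0, "dz": 0, "rx": 0, "ry": 0, "rz": 0}, {"hand": 255, "dx": 0, "dy": 0, "dz": 0, "rx": 0, "ry": 0, "rz": 0}, {"hand": 255, "dx": 0, "dy": 0, "dz": 0, "rx": 0, "ry": 0, "rz": 0}]}}

```text
t: 11.45
ee_pos: [0.4571, -0.2484, 0.1131]
tool_rot: [0.022, 0.95, -0.09, 0.297]
ft_force: [0.1, -0.1, -0.5]
finger_gap: -0.0
```

```bash
python3 - <<'E'
from h import *
p=np.load("p.npy");stat(p)
go(p,.062,215,-.012)
s=eyes.snapshot("wrist"); np.savez("wrist7.npz",**s)
cv2.imwrite("pics/w7.png",cv2.resize(s["img"][:,:,::-1],None,fx=1.5,fy=1.5))
E
```

```text
u,y,n mm [-51.3 -32.8  33.6] r 60.9 deg 212.5
J [-0.707  0.184  2.1    0.767  0.433  0.415] F [ 0.1 -0.1 -0.5] rot2 [-0.012 -0.004 -0.002] t 11.45
deg 215 n -0.012 tgt [ 0.4828 -0.2561  0.076 ] d_cm [ 2.56 -0.77 -3.71] rot [ 1.763 -0.317 -2.575]
```

View pics/w7.png

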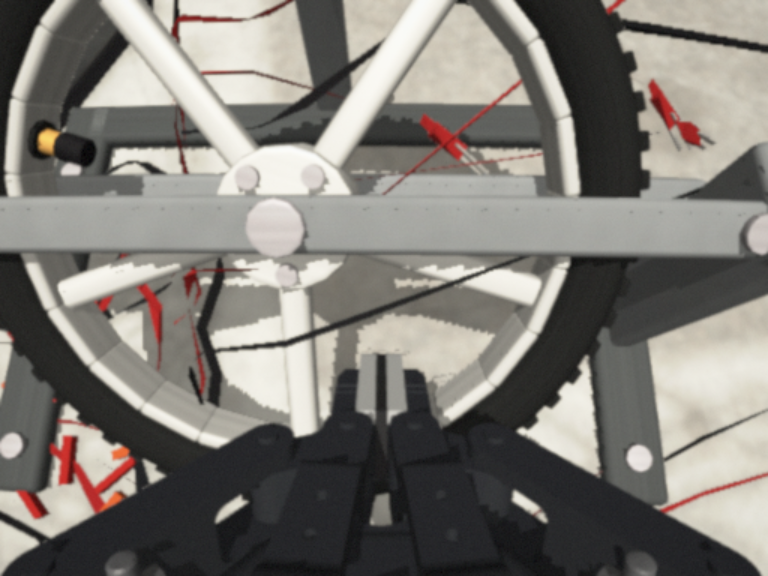

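{"fn": "servo_tool", "kwargs": {"deltas": [{"hand": 255, "dx": 0.51, "dy": -0.2, "dz": -0.75, "rx": 0, "ry": 0, "rz": 0}, {"hand": 255, "dx": 0.51, "dy": -0.16, "dz": -0.75, "rx": 0, "ry": 0, "rz": 0}, {"hand": 255, "dx": 0.51, "dy": -0.14, "dz": -0.75, "rx": 0, "ry": 0, "rz": 0}, {"hand": 255, "dx": 0.51, "dy": -0.12, "dz": -0.73, "rx": 0, "ry": 0, "rz": 0}, {"hand": 255, "dx": 0.5, "dy": -0.12, "dz": -0.7, "rx": 0, "ry": 0, "rz": 0}, {"hand": 255, "dx": 0, "dy": 0, "dz": 0, "rx": 0, "ry": 0, "rz": 0}, {"hand": 255, "dx": -0.15, "dy": 0.49, "dz": -0.17, "rx": 0, "ry": 0, "rz": 0}, {"hand": 255, "dx": -0.11, "dy": 0.51, "dz": -0.14, "rx": 0, "ry": 0, "rz": 0}, {"hand": 255, "dx": -0.08, "dy": 0.52, "dz": -0.12, "rx": 0, "ry": 0, "rz": 0}, {"hand": 255, "dx": -0.04, "dy": 0.53, "dz": -0.09, "rx": 0, "ry": 0, "rz": 0}]}}

```text
t: 12.5
ee_pos: [0.4807, -0.2349, 0.0669]
tool_rot: [0.023, 0.95, -0.09, 0.297]
ft_force: [2.1, -5.8, -0.0]
finger_gap: 0.0
```

```bash
python3 - <<'E'
from h import *
p=np.load("p.npy");stat(p)
e=state()["ee_pos"]
for g in range(195,126,-5): print(g,((w2(p,wp(.062,np.radians(g),-.012))[0]-e)*100).round(2))
E
```

```text
u,y,n mm [-60.9 -15.2 -16.1] r 62.7 deg 194.0
J [-0.642  0.309  2.089  0.951  0.322  0.266] F [ 2.1 -5.8 -0. ] rot2 [-0.011 -0.004 -0.001] t 12.5
195 [-0.17 -0.06  0.39]
190 [-0.16  0.48  0.32]
185 [-0.12  1.02  0.28]
180 [-0.04  1.55  0.27]
175 [0.08 2.08 0.28]
170 [0.24 2.59 0.32]
165 [0.43 3.09 0.39]
160 [0.66 3.58 0.48]
155 [0.91 4.04 0.6 ]
150 [1.2  4.47 0.75]
145 [1.52 4.87 0.91]
140 [1.87 5.24 1.1 ]
135 [2.24 5.58 1.31]
130 [2.63 5.88 1.54]
```

{"fn": "servo_tool", "kwargs": {"deltas": [{"hand": 255, "dx": -0.16, "dy": 0.48, "dz": 0.25, "rx": 0, "ry": 0, "rz": 0}, {"hand": 255, "dx": 0.02, "dy": 0.54, "dz": 0.02, "rx": 0, "ry": 0, "rz": 0}, {"hand": 255, "dx": 0.08, "dy": 0.53, "dz": 0.01, "rx": 0, "ry": 0, "rz": 0}, {"hand": 255, "dx": 0.12, "dy": 0.53, "dz": 0.02, "rx": 0, "ry": 0, "rz": 0}, {"hand": 255, "dx": 0.16, "dy": 0.51, "dz": 0.04, "rx": 0, "ry": 0, "rz": 0}, {"hand": 255, "dx": 0.19, "dy": 0.5, "dz": 0.07, "rx": 0, "ry": 0, "rz": 0}, {"hand": 255, "dx": 0.23, "dy": 0.49, "dz": 0.09, "rx": 0, "ry": 0, "rz": 0}, {"hand": 255, "dx": 0.25, "dy": 0.46, "dz": 0.12, "rx": 0, "ry": 0, "rz": 0}, {"hand": 255, "dx": 0.29, "dy": 0.43, "dz": 0.15, "rx": 0, "ry": 0, "rz": 0}, {"hand": 255, "dx": 0.16, "dy": 0.2, "dz": 0.08, "rx": 0, "ry": 0, "rz": 0}]}}

```text
t: 13.5
ee_pos: [0.4948, -0.1838, 0.0765]
tool_rot: [0.023, 0.95, -0.09, 0.297]
ft_force: [-1.5, -3.9, 0.3]
finger_gap: 0.001
```

```bash
python3 - <<'E'
from h import *
p=np.load("p.npy");stat(p)
e=state()["ee_pos"]
for g in (150,145,140,135,130,127): print(g,((w2(p,wp(.062,np.radians(g),-.012))[0]-e)*100).round(2))
for c in ("wrist","top"):
    s=eyes.snapshot(c); np.savez(c+"8.npz",**s)
    im=s["img"][:,:,::-1]
    cv2.imwrite("pics/%s8.png"%c,cv2.resize(im,None,fx=1.5,fy=1.5) if c=="wrist" else cv2.resize(im[168:240,222:322],None,fx=8,fy=8,interpolation=cv2.INTER_CUBIC))
E
```

```text
u,y,n mm [-51.8  37.7 -10.7] r 64.1 deg 143.9
J [-0.514  0.266  2.116  0.822  0.263  0.499] F [-1.5 -3.9  0.3] rot2 [-0.01  -0.003 -0.001] t 13.5
150 [-0.2  -0.64 -0.22]
145 [ 0.11 -0.24 -0.05]
140 [0.46 0.13 0.14]
135 [0.83 0.47 0.35]
130 [1.22 0.77 0.58]
127 [1.46 0.93 0.72]
```

View pics/wrist8.png

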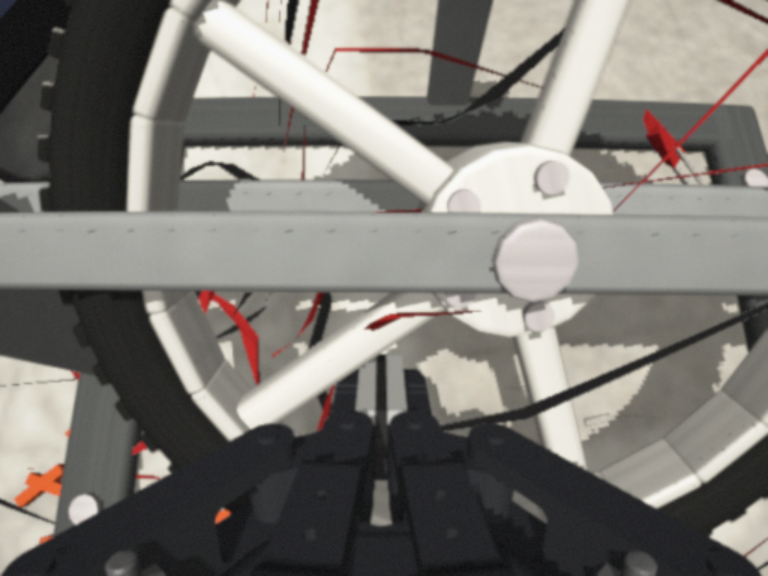

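View pics/top8.png

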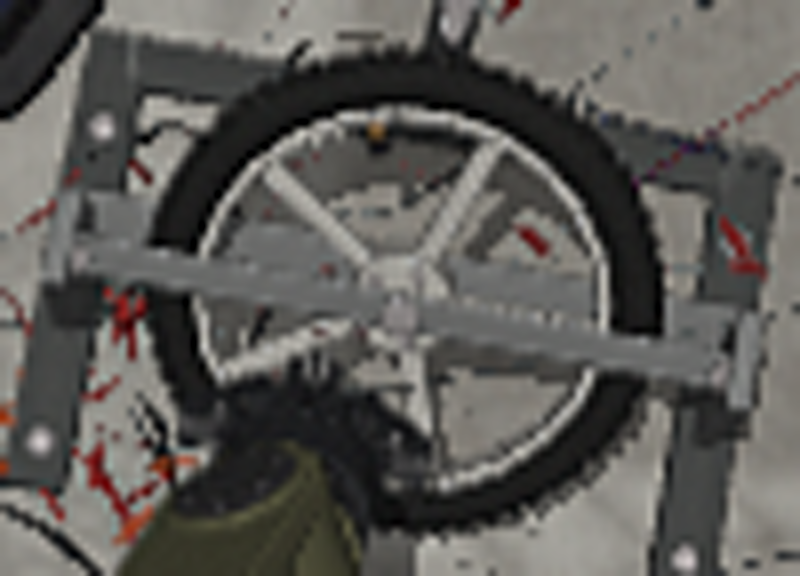

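```bash
cat > angtop.py <<'E'
from h import *
def at(npz,spk,p):
    s=dict(np.load(npz)); tz=lambda u,v:np.array([222+u/8-.5,168+v/8-.5])
    def f(x): return np.concatenate([proj(s,w2(p,wp(r,x[0]+np.radians(k),n)))[0]+p[4:6]+x[1:3]-tz(*q) for (r,k,n),q in spk]+[x[1:3]/.5])
    r=least_squares(f,[.2,0,0],loss="soft_l1"); print("deg",np.degrees(r.x[0]).round(2),r.x[1:].round(2),f(r.x).round(1).tolist())
E
python3 - <<'E'
from angtop import *
p=np.load("p.npy")
at("top8.npz",[((.095,36,.006),(270,165)),((.095,324,.006),(495,148)),((.095,108,.006),(222,370)),((.089,0,0),(377,130))],p)
E
```

```text
deg 16.27 [-0.33  0.15] [-0.1, 0.2, 0.2, -0.4, 0.9, -0.1, 0.4, -0.2, -0.7, 0.3]
```

{"fn": "servo_tool", "kwargs": {"deltas": [{"hand": 255, "dx": 0.3, "dy": 0.2, "dz": 0.14, "rx": 0, "ry": 0, "rz": 0}, {"hand": 255, "dx": 0.28, "dy": 0.2, "dz": 0.14, "rx": 0, "ry": 0, "rz": 0}, {"hand": 255, "dx": 0.25, "dy": 0.15, "dz": 0.12, "rx": 0, "ry": 0, "rz": 0}, {"hand": 255, "dx": 0.2, "dy": 0.12, "dz": 0.1, "rx": 0, "ry": 0, "rz": 0}, {"hand": 255, "dx": 0.1, "dy": 0.06, "dz": 0.05, "rx": 0, "ry": 0, "rz": 0}, {"hand": 255, "dx": 0, "dy": 0, "dz": 0, "rx": 0, "ry": 0, "rz": 0}, {"hand": 255, "dx": 0, "dy": 0, "dz": 0, "rx": 0, "ry": 0, "rz": 0}, {"hand": 255, "dx": 0, "dy": 0, "dz": 0, "rx": 0, "ry": 0, "rz": 0}, {"hand": 255, "dx": 0, "dy": 0, "dz": 0, "rx": 0, "ry": 0, "rz": 0}, {"hand": 255, "dx": 0, "dy": 0, "dz": 0, "rx": 0, "ry": 0, "rz": 0}]}}

```text
t: 14.6
ee_pos: [0.5059, -0.1756, 0.0814]
tool_rot: [0.023, 0.951, -0.09, 0.296]
ft_force: [-0.3, -0.8, 0.2]
finger_gap: -0.001
```

```bash
python3 - <<'E'
from h import *
p=np.load("p.npy");stat(p)
e=state()["ee_pos"]
for g in (132,130,128,126): print(g,((w2(p,wp(.062,np.radians(g),-.012))[0]-e)*100).round(2))
for c in ("wrist","top","side"):
    s=eyes.snapshot(c); np.savez(c+"9.npz",**s)
    im=s["img"][:,:,::-1]
    if c=="wrist": im=cv2.resize(im,None,fx=1.5,fy=1.5) 
    elif c=="top": im=cv2.resize(im[168:240,222:322],None,fx=8,fy=8,interpolation=cv2.INTER_CUBIC)
    else: im=cv2.resize(im[175:250,228:302],None,fx=8,fy=8,interpolation=cv2.INTER_CUBIC)
    cv2.imwrite("pics/%s9.png"%c,im)
E
```

```text
u,y,n mm [-41.3  47.8 -12.1] r 63.1 deg 130.8
J [-0.483  0.268  2.095  0.733  0.264  0.613] F [-0.3 -0.8  0.2] rot2 [-0.012 -0.005 -0.002] t 14.6
132 [-0.05 -0.16 -0.01]
130 [ 0.11 -0.05  0.09]
128 [0.27 0.06 0.18]
126 [0.43 0.16 0.28]
```

View pics/top9.png

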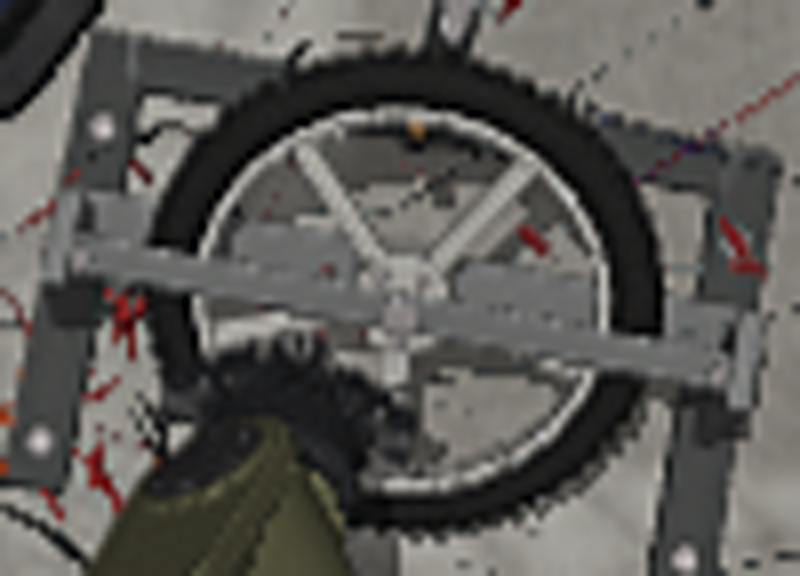

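View pics/side9.png

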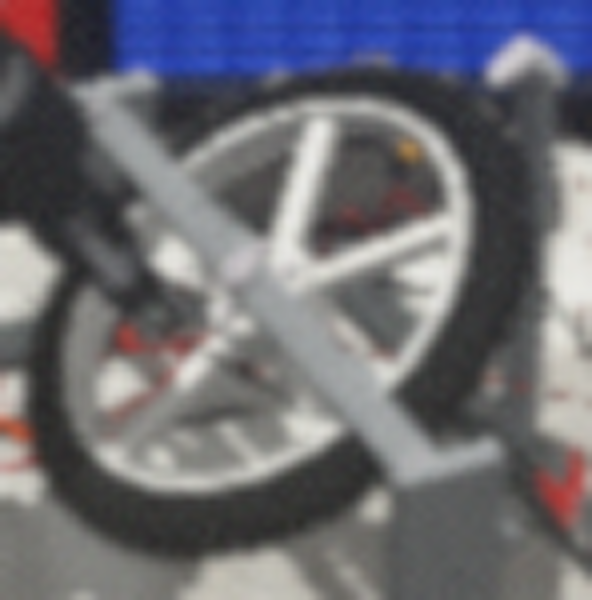

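```bash
python3 - <<'E'
from angtop import *
p=np.load("p.npy")
at("top9.npz",[((.095,36,.006),(304,148)),((.095,324,.006),(527,163)),((.095,108,.006),(214,334)),((.089,0,0),(418,130))],p)
s=dict(np.load("top9.npz")); 
print(((proj(s,w2(p,np.array([wp(.089,0),wp(.138,0),H+.027*N])))+p[4:6]+.5-[222,168])*8).round(0))
E
```

```text
deg 4.94 [-0.11  0.06] [-0.4, -0.4, 0.4, 0.3, 0.5, 0.2, -0.0, -0.3, -0.2, 0.1]
[[434. 129.]
 [451.  35.]
 [402. 316.]]
```

{"fn": "servo_tool", "kwargs": {"deltas": [{"hand": 255, "dx": 0.13, "dy": 0.09, "dz": 0.08, "rx": 0, "ry": 0, "rz": 0}, {"hand": 255, "dx": 0.12, "dy": 0.08, "dz": 0.07, "rx": 0, "ry": 0, "rz": 0}, {"hand": 255, "dx": 0.1, "dy": 0.07, "dz": 0.06, "rx": 0, "ry": 0, "rz": 0}, {"hand": 255, "dx": 0, "dy": 0, "dz": 0, "rx": 0, "ry": 0, "rz": 0}, {"hand": 255, "dx": 0, "dy": 0, "dz": 0, "rx": 0, "ry": 0, "rz": 0}, {"hand": 255, "dx": -0.3, "dy": -0.4, "dz": -0.2, "rx": 0, "ry": 0, "rz": 0}, {"hand": 255, "dx": -0.6, "dy": 0.1, "dz": 0.85, "rx": 0, "ry": 0, "rz": 0}, {"hand": 255, "dx": -0.7, "dy": 0.1, "dz": 1.0, "rx": 0, "ry": 0, "rz": 0}, {"hand": 255, "dx": -0.7, "dy": 0.1, "dz": 1.0, "rx": 0, "ry": 0, "rz": 0}, {"hand": 255, "dx": -0.7, "dy": 0.1, "dz": 1.0, "rx": 0, "ry": 0, "rz": 0}]}}

```text
t: 15.75
ee_pos: [0.4789, -0.1723, 0.1201]
tool_rot: [0.022, 0.951, -0.089, 0.295]
ft_force: [-0.1, -1.0, -0.1]
finger_gap: 0.003
```

{"fn": "servo_tool", "kwargs": {"deltas": [{"hand": 255, "dx": -1.5, "dy": -0.5, "dz": 2.2, "rx": 0, "ry": 0, "rz": 0}, {"hand": 255, "dx": -1.5, "dy": -0.5, "dz": 2.2, "rx": 0, "ry": 0, "rz": 0}, {"hand": 255, "dx": -1.5, "dy": -0.5, "dz": 2.2, "rx": 0, "ry": 0, "rz": 0}, {"hand": 255, "dx": -1.5, "dy": -0.5, "dz": 2.2, "rx": 0, "ry": 0, "rz": 0}, {"hand": 255, "dx": -1.5, "dy": -0.5, "dz": 2.2, "rx": 0, "ry": 0, "rz": 0}, {"hand": 255, "dx": -1.5, "dy": -0.5, "dz": 2.2, "rx": 0, "ry": 0, "rz": 0}, {"hand": 255, "dx": 0, "dy": 0, "dz": 0, "rx": 0, "ry": 0, "rz": 0}, {"hand": 255, "dx": 0, "dy": 0, "dz": 0, "rx": 0, "ry": 0, "rz": 0}, {"hand": 255, "dx": 0, "dy": 0, "dz": 0, "rx": 0, "ry": 0, "rz": 0}, {"hand": 255, "dx": 0, "dy": 0, "dz": 0, "rx": 0, "ry": 0, "rz": 0}]}}

```text
t: 16.75
ee_pos: [0.385, -0.201, 0.2581]
tool_rot: [0.022, 0.951, -0.088, 0.296]
ft_force: [-0.4, -0.1, -0.3]
finger_gap: -0.001
```

```bash
cat > look.py <<'E'
from h import *
import sys
k=sys.argv[1]; p=np.load("p.npy");stat(p)
for c in ("wrist","top","side"):
    s=eyes.snapshot(c); np.savez(c+k+".npz",**s)
    im=s["img"][:,:,::-1]
    if c=="wrist": im=cv2.resize(im,None,fx=1.5,fy=1.5) 
    elif c=="top": im=cv2.resize(im[168:240,222:322],None,fx=8,fy=8,interpolation=cv2.INTER_CUBIC)
    else: im=cv2.resize(im[175:250,228:302],None,fx=8,fy=8,interpolation=cv2.INTER_CUBIC)
    cv2.imwrite("pics/%s%s.png"%(c,k),im)
E
python3 look.py 10
```

```text
u,y,n mm [-33.4   0.3 198.1] r 33.4 deg 179.4
J [-0.742 -0.268  2.137  0.444  0.801  0.777] F [-0.4 -0.1 -0.3] rot2 [-0.011 -0.007 -0.006] t 16.75
```

View pics/wrist10.png

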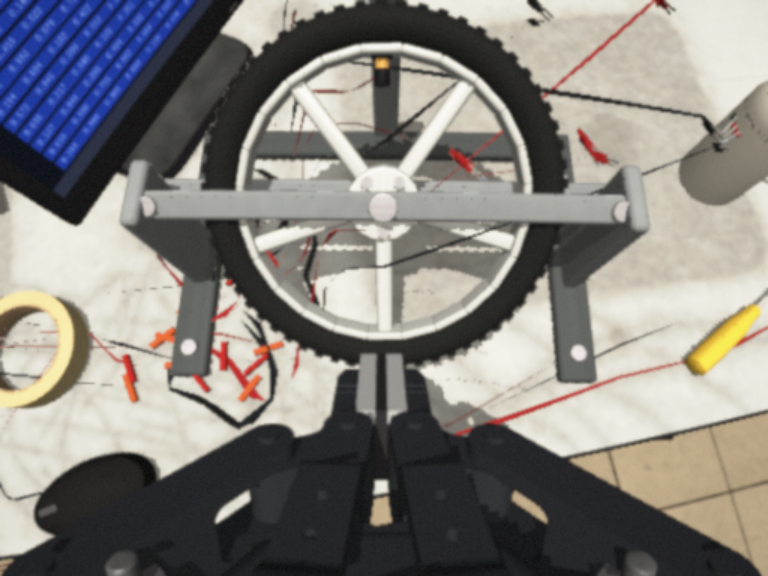

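View pics/top10.png

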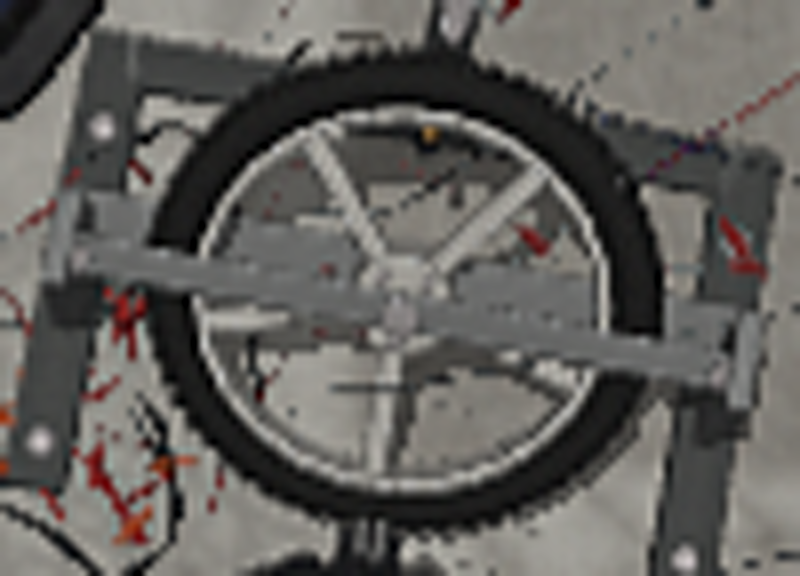

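```bash
python3 - <<'E'
from h import *
s=dict(np.load("wrist10.npz")); im=s["img"][:,:,::-1]
cv2.imwrite("pics/w10z.png",cv2.resize(im[0:240,130:380],None,fx=2.5*1.25,fy=2.5,interpolation=cv2.INTER_CUBIC)[:, :780] if 0 else cv2.resize(im[0:240,70:440],None,fx=2.15,fy=2.15,interpolation=cv2.INTER_CUBIC))
E
```

```text
(no output)
```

View pics/w10z.png

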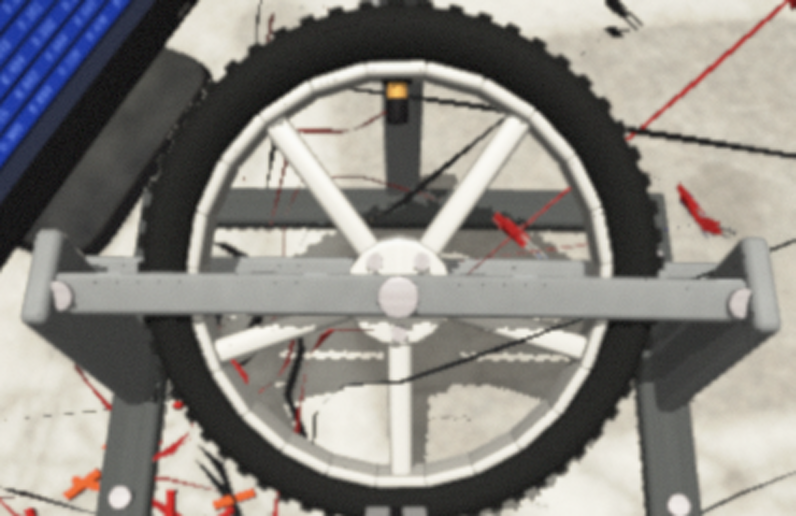

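```bash
python3 - <<'E'
from ang import *
from angtop import at
p=np.load("p.npy"); c=lambda u,v:np.array([70+u/2.15-.5,v/2.15-.5])
fit("wrist10.npz",[((.095,36,.006),c(281,126)),((.095,324,.006),c(520,126)),((.095,108,.006),c(222,352)),((.095,252,.006),c(581,349)),((.095,180,.006),c(400,468)),((.086,0,0),c(397,98))],c(398,298),(c(63,296),c(739,302)),p)
at("top10.npz",[((.095,36,.006),(320,140)),((.095,324,.006),(541,173)),((.095,108,.006),(208,318)),((.095,180,.006),(381,472)),((.089,0,0),(430,131))],p)
E
```

```text
x,y,yaw,ang(deg) [ 0.5224 -0.2258 -0.1974] 0.85 shift 0.98 cost 6.01
[-1.6, 0.0, 0.1, -1.0, -0.0, -0.3, -0.6, 0.4, 0.4, 1.4, 0.7, 3.1, 0.5, -0.0, -0.9, -0.8, -0.3, 0.6, 0.3]
deg 0.71 [0.02 0.05] [-0.7, -0.2, 0.0, 0.2, 1.0, 0.6, -0.7, -0.5, 0.3, -0.3, 0.0, 0.1]
```

View pics/wrist10_o.png

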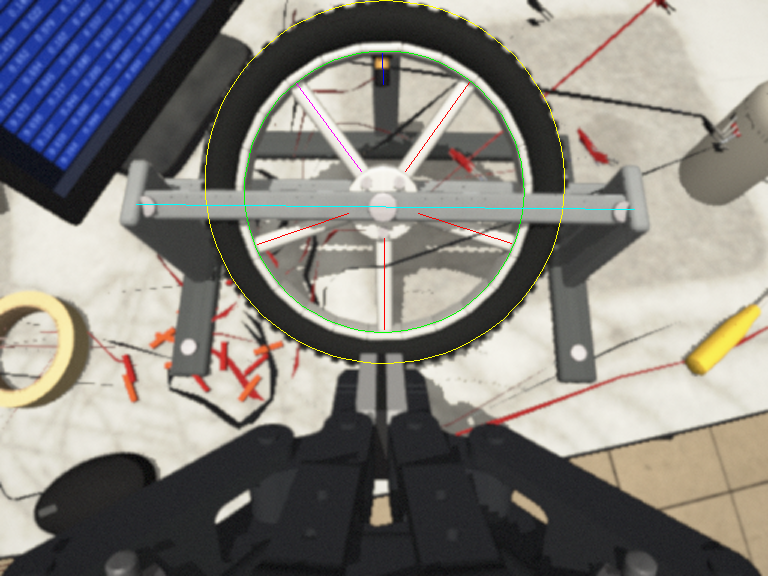

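{"fn": "servo_tool", "kwargs": {"deltas": [{"hand": 255, "dx": 1.0, "dy": -0.2, "dz": 0.8, "rx": 0, "ry": 0, "rz": 0}, {"hand": 255, "dx": 1.0, "dy": -0.2, "dz": 0.8, "rx": 0, "ry": 0, "rz": 0}, {"hand": 255, "dx": 1.0, "dy": -0.2, "dz": 0.8, "rx": 0, "ry": 0, "rz": 0}, {"hand": 255, "dx": 1.0, "dy": -0.2, "dz": 0.8, "rx": 0, "ry": 0, "rz": 0}, {"hand": 255, "dx": 1.0, "dy": -0.2, "dz": 0.8, "rx": 0, "ry": 0, "rz": 0}, {"hand": 255, "dx": 1.0, "dy": -0.2, "dz": 0.8, "rx": 0, "ry": 0, "rz": 0}, {"hand": 255, "dx": 0, "dy": 0, "dz": 0, "rx": 0, "ry": 0, "rz": 0}, {"hand": 255, "dx": 0, "dy": 0, "dz": 0, "rx": 0, "ry": 0, "rz": 0}, {"hand": 255, "dx": 0, "dy": 0, "dz": 0, "rx": 0, "ry": 0, "rz": 0}, {"hand": 255, "dx": 0, "dy": 0, "dz": 0, "rx": 0, "ry": 0, "rz": 0}]}}

```text
t: 17.9
ee_pos: [0.447, -0.2118, 0.303]
tool_rot: [0.019, 0.952, -0.087, 0.293]
ft_force: [0.8, -0.0, 0.1]
finger_gap: -0.0
```

```bash
python3 look.py 11; python3 - <<'E'
from h import *
s=dict(np.load("wrist11.npz")); im=s["img"][:,:,::-1]
cv2.imwrite("pics/w11z.png",cv2.resize(im[0:240,110:410],None,fx=2.5,fy=2.5,interpolation=cv2.INTER_CUBIC))
E
```

```text
u,y,n mm [ 43.9   1.3 198.8] r 43.9 deg 1.7
J [-0.649 -0.155  1.939  0.359  0.852  0.937] F [ 0.8 -0.   0.1] rot2 [-0.017 -0.013 -0.009] t 17.9
```

View pics/w11z.png

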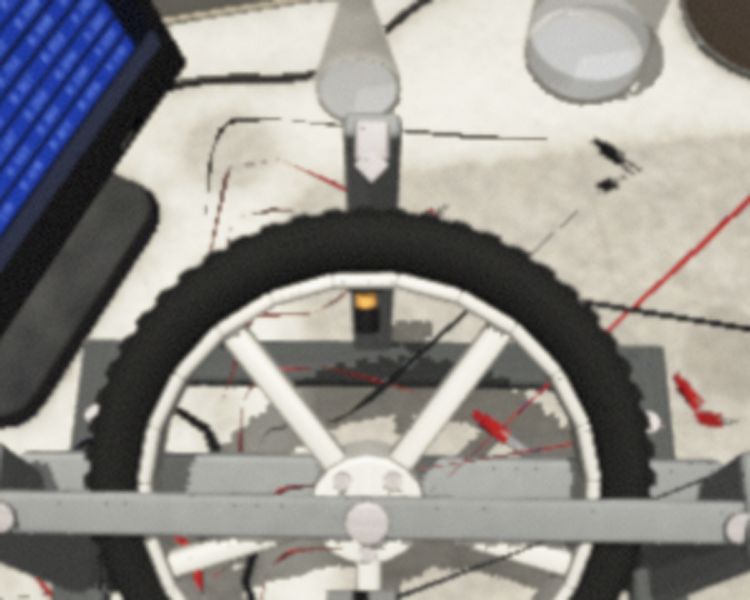

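```bash
python3 - <<'E'
from h import *
p=np.load("p.npy")
go(p,.062,140,.09);go(p,.062,140,.035);go(p,.062,140,-.012)
E
```

```text
deg 140 n 0.09 tgt [ 0.4419 -0.1716  0.1615] d_cm [ -0.52   4.03 -14.19] rot [ 1.755 -0.306 -2.587]
deg 140 n 0.035 tgt [ 0.4729 -0.1775  0.1164] d_cm [  2.58   3.44 -18.69] rot [ 1.755 -0.306 -2.587]
deg 140 n -0.012 tgt [ 0.4994 -0.1825  0.0779] d_cm [  5.23   2.94 -22.54] rot [ 1.755 -0.306 -2.587]
```

{"fn": "servo_tool", "kwargs": {"deltas": [{"hand": 255, "dx": -0.1, "dy": 0.8, "dz": -2.8, "rx": 0, "ry": 0, "rz": 0}, {"hand": 255, "dx": -0.1, "dy": 0.8, "dz": -2.8, "rx": 0, "ry": 0, "rz": 0}, {"hand": 255, "dx": -0.1, "dy": 0.8, "dz": -2.8, "rx": 0, "ry": 0, "rz": 0}, {"hand": 255, "dx": -0.1, "dy": 0.8, "dz": -2.9, "rx": 0, "ry": 0, "rz": 0}, {"hand": 255, "dx": -0.1, "dy": 0.8, "dz": -2.9, "rx": 0, "ry": 0, "rz": 0}, {"hand": 255, "dx": 1.0, "dy": -0.2, "dz": -1.5, "rx": 0, "ry": 0, "rz": 0}, {"hand": 255, "dx": 1.0, "dy": -0.2, "dz": -1.5, "rx": 0, "ry": 0, "rz": 0}, {"hand": 255, "dx": 0.8, "dy": -0.2, "dz": -1.2, "rx": 0, "ry": 0, "rz": 0}, {"hand": 255, "dx": 0, "dy": 0, "dz": 0, "rx": 0, "ry": 0, "rz": 0}, {"hand": 255, "dx": 0, "dy": 0, "dz": 0, "rx": 0, "ry": 0, "rz": 0}]}}

```text
t: 19.05
ee_pos: [0.4686, -0.1768, 0.1139]
tool_rot: [0.022, 0.952, -0.088, 0.294]
ft_force: [-0.2, -0.5, -0.2]
finger_gap: 0.0
```

```bash
python3 - <<'E'
from h import *
p=np.load("p.npy");stat(p)
go(p,.062,140,.035);go(p,.062,140,-.012)
s=eyes.snapshot("wrist"); cv2.imwrite("pics/w12.png",cv2.resize(s["img"][:,:,::-1],None,fx=1.5,fy=1.5))
E
```

```text
u,y,n mm [-52.5  39.7  35.5] r 65.8 deg 142.9
J [-0.534  0.13   2.16   0.632  0.349  0.679] F [-0.2 -0.5 -0.2] rot2 [-0.013 -0.011 -0.006] t 19.05
deg 140 n 0.035 tgt [ 0.4729 -0.1775  0.1164] d_cm [ 0.43 -0.07  0.25] rot [ 1.756 -0.313 -2.584]
deg 140 n -0.012 tgt [ 0.4994 -0.1825  0.0779] d_cm [ 3.08 -0.57 -3.6 ] rot [ 1.756 -0.313 -2.584]
```

View pics/w12.png

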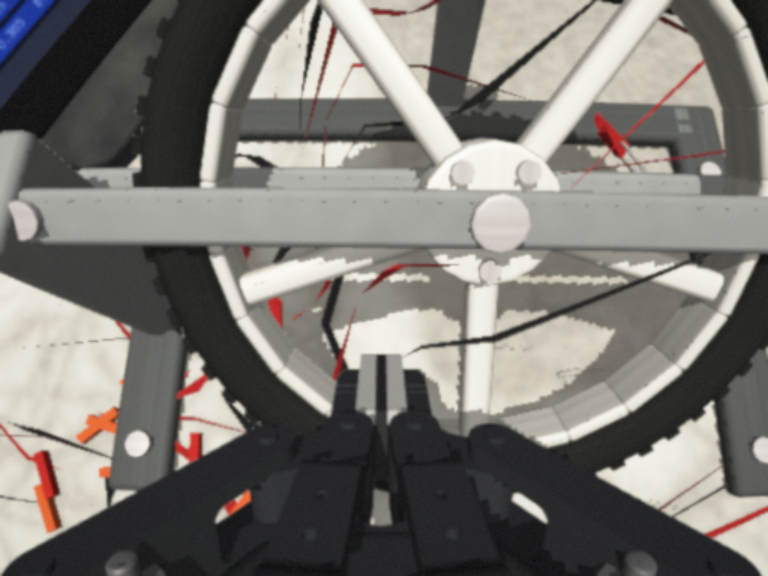

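Clear. Insert, then approach to about 130 deg without contact.

{"fn": "servo_tool", "kwargs": {"deltas": [{"hand": 255, "dx": 0.62, "dy": -0.11, "dz": -0.72, "rx": 0, "ry": 0, "rz": 0}, {"hand": 255, "dx": 0.62, "dy": -0.11, "dz": -0.72, "rx": 0, "ry": 0, "rz": 0}, {"hand": 255, "dx": 0.62, "dy": -0.11, "dz": -0.72, "rx": 0, "ry": 0, "rz": 0}, {"hand": 255, "dx": 0.62, "dy": -0.11, "dz": -0.72, "rx": 0, "ry": 0, "rz": 0}, {"hand": 255, "dx": 0.6, "dy": -0.11, "dz": -0.7, "rx": 0, "ry": 0, "rz": 0}, {"hand": 255, "dx": 0, "dy": 0, "dz": 0, "rx": 0, "ry": 0, "rz": 0}, {"hand": 255, "dx": 0.3, "dy": 0.3, "dz": 0.2, "rx": 0, "ry": 0, "rz": 0}, {"hand": 255, "dx": 0.2, "dy": 0.2, "dz": 0.12, "rx": 0, "ry": 0, "rz": 0}, {"hand": 255, "dx": 0, "dy": 0, "dz": 0, "rx": 0, "ry": 0, "rz": 0}, {"hand": 255, "dx": 0, "dy": 0, "dz": 0, "rx": 0, "ry": 0, "rz": 0}]}}

```text
t: 20.1
ee_pos: [0.5075, -0.178, 0.0798]
tool_rot: [0.023, 0.951, -0.088, 0.295]
ft_force: [-0.0, -0.2, -1.2]
finger_gap: 0.003
```

```bash
python3 - <<'E'
from h import *
p=np.load("p.npy");stat(p); e=state()["ee_pos"]
for g in (132,130,128,127,126,125,124): print(g,((w2(p,wp(.0625,np.radians(g),-.012))[0]-e)*100).round(2))
E
```

```text
u,y,n mm [-40.6  45.7 -14.6] r 61.1 deg 131.6
J [-0.486  0.276  2.088  0.731  0.267  0.609] F [-0.  -0.2 -1.2] rot2 [-0.011 -0.009 -0.005] t 20.1
132 [-0.23  0.12  0.14]
130 [-0.07  0.23  0.24]
128 [0.09 0.34 0.33]
127 [0.17 0.39 0.38]
126 [0.25 0.45 0.43]
125 [0.34 0.49 0.48]
124 [0.42 0.54 0.54]
```

{"fn": "servo_tool", "kwargs": {"deltas": [{"hand": 255, "dx": 0.05, "dy": 0.17, "dz": 0.17, "rx": 0, "ry": 0, "rz": 0}, {"hand": 255, "dx": 0.05, "dy": 0.17, "dz": 0.16, "rx": 0, "ry": 0, "rz": 0}, {"hand": 255, "dx": 0.09, "dy": 0.06, "dz": 0.05, "rx": 0, "ry": 0, "rz": 0}, {"hand": 255, "dx": 0.08, "dy": 0.05, "dz": 0.05, "rx": 0, "ry": 0, "rz": 0}, {"hand": 255, "dx": 0.06, "dy": 0.04, "dz": 0.04, "rx": 0, "ry": 0, "rz": 0}, {"hand": 255, "dx": 0, "dy": 0, "dz": 0, "rx": 0, "ry": 0, "rz": 0}, {"hand": 255, "dx": 0, "dy": 0, "dz": 0, "rx": 0, "ry": 0, "rz": 0}, {"hand": 255, "dx": 0, "dy": 0, "dz": 0, "rx": 0, "ry": 0, "rz": 0}, {"hand": 255, "dx": 0, "dy": 0, "dz": 0, "rx": 0, "ry": 0, "rz": 0}, {"hand": 255, "dx": 0, "dy": 0, "dz": 0, "rx": 0, "ry": 0, "rz": 0}]}}

```text
t: 21.1
ee_pos: [0.5106, -0.1731, 0.0849]
tool_rot: [0.023, 0.951, -0.088, 0.295]
ft_force: [-1.0, -0.2, -1.0]
finger_gap: -0.002
```

```bash
python3 look.py 13;python3 - <<'E'
import numpy as np,cv2
a=np.load("top10.npz")["img"].astype(int);b=np.load("top13.npz")["img"].astype(int)
im=np.vstack([cv2.resize(x[175:215,240:315,::-1].astype(np.uint8),None,fx=7,fy=7,interpolation=cv2.INTER_CUBIC) for x in (a,b)]); cv2.imwrite("pics/cmp.png",im)
E
```

```text
u,y,n mm [-35.9  51.1 -11.6] r 62.5 deg 125.1
J [-0.471  0.267  2.083  0.678  0.271  0.675] F [-1.  -0.2 -1. ] rot2 [-0.011 -0.009 -0.005] t 21.1
```

View pics/cmp.png

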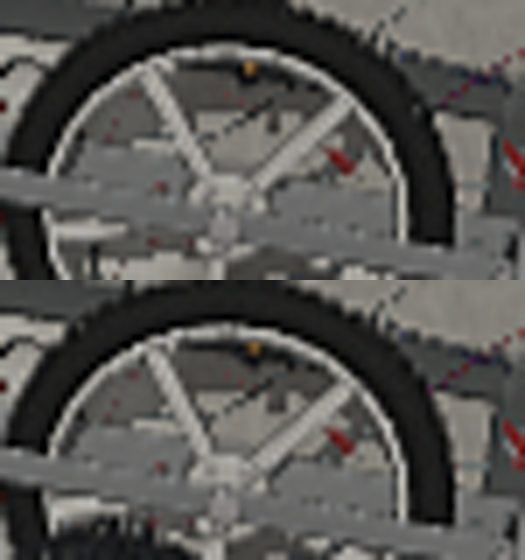

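{"fn": "servo_tool", "kwargs": {"deltas": [{"hand": 255, "dx": -0.3, "dy": -0.4, "dz": -0.2, "rx": 0, "ry": 0, "rz": 0}, {"hand": 255, "dx": -0.6, "dy": 0.1, "dz": 0.85, "rx": 0, "ry": 0, "rz": 0}, {"hand": 255, "dx": -0.7, "dy": 0.1, "dz": 1.0, "rx": 0, "ry": 0, "rz": 0}, {"hand": 255, "dx": -0.7, "dy": 0.1, "dz": 1.0, "rx": 0, "ry": 0, "rz": 0}, {"hand": 255, "dx": -0.7, "dy": 0.1, "dz": 1.0, "rx": 0, "ry": 0, "rz": 0}, {"hand": 255, "dx": -1.2, "dy": 0, "dz": 1.7, "rx": 0, "ry": 0, "rz": 0}, {"hand": 255, "dx": -1.6, "dy": -0.2, "dz": 2.2, "rx": 0, "ry": 0, "rz": 0}, {"hand": 255, "dx": -1.6, "dy": -0.6, "dz": 2.2, "rx": 0, "ry": 0, "rz": 0}, {"hand": 255, "dx": -1.0, "dy": -0.8, "dz": 2.5, "rx": 0, "ry": 0, "rz": 0}, {"hand": 255, "dx": 0, "dy": -0.8, "dz": 2.5, "rx": 0, "ry": 0, "rz": 0}]}}

```text
t: 22.25
ee_pos: [0.4222, -0.1952, 0.2346]
tool_rot: [0.021, 0.952, -0.087, 0.292]
ft_force: [0.2, 0.0, -0.1]
finger_gap: -0.004
```

{"fn": "servo_tool", "kwargs": {"deltas": [{"hand": 255, "dx": 0.6, "dy": -0.6, "dz": 1.2, "rx": 0, "ry": 0, "rz": 0}, {"hand": 255, "dx": 0.8, "dy": -0.4, "dz": 1, "rx": 0, "ry": 0, "rz": 0}, {"hand": 255, "dx": 0.8, "dy": -0.3, "dz": 0.6, "rx": 0, "ry": 0, "rz": 0}, {"hand": 255, "dx": 0.6, "dy": -0.2, "dz": 0.5, "rx": 0, "ry": 0, "rz": 0}, {"hand": 255, "dx": 0, "dy": 0, "dz": 0, "rx": 0, "ry": 0, "rz": 0}, {"hand": 255, "dx": 0, "dy": 0, "dz": 0, "rx": 0, "ry": 0, "rz": 0}, {"hand": 255, "dx": 0, "dy": 0, "dz": 0, "rx": 0, "ry": 0, "rz": 0}, {"hand": 255, "dx": 0, "dy": 0, "dz": 0, "rx": 0, "ry": 0, "rz": 0}, {"hand": 255, "dx": 0, "dy": 0, "dz": 0, "rx": 0, "ry": 0, "rz": 0}, {"hand": 255, "dx": 0, "dy": 0, "dz": 0, "rx": 0, "ry": 0, "rz": 0}]}}

```text
t: 23.25
ee_pos: [0.4509, -0.211, 0.2711]
tool_rot: [0.022, 0.952, -0.087, 0.293]
ft_force: [-0.7, 0.0, 0.2]
finger_gap: -0.0
```

```bash
python3 look.py 14; python3 - <<'E'
from h import *
s=dict(np.load("wrist14.npz")); im=s["img"][:,:,::-1]
cv2.imwrite("pics/w14z.png",cv2.resize(im[0:240,110:410],None,fx=2.5,fy=2.5,interpolation=cv2.INTER_CUBIC))
E
```

```text
u,y,n mm [ 28.6   2.8 170.5] r 28.8 deg 5.6
J [-0.638 -0.121  1.986  0.376  0.768  0.912] F [-0.7  0.   0.2] rot2 [-0.011 -0.012 -0.007] t 23.25
```

View pics/w14z.png

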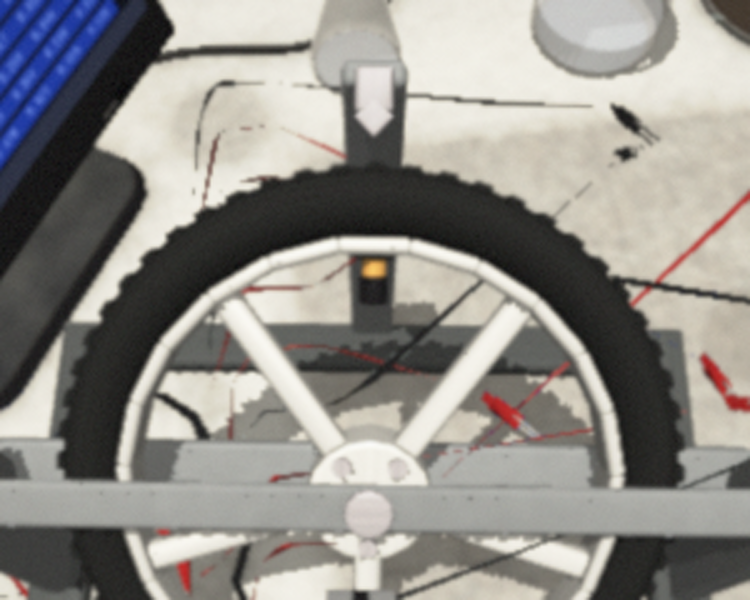

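```bash
python3 - <<'E'
from bench import job_done
print(job_done())
E
```

```text
the job is handed in; nothing more can be done
None
```

I turned the wheel clockwise by about 151°, pushing only on the spokes with the shut fingertips from the open lower half. It took two strokes and a nudge of about 1.3°. The valve stem is now at the top, and I handed the job in at about 23 s.

- **Alignment:** in the last wrist-camera picture the valve lies within about 0.5° of the line from the hub to the pointer tip. Before the nudge, my estimates of the error ran from 0.7° to 1.4°, so treat the result as good to about 1°.
- **At rest:** the fingers were fully clear, about 170 mm in front of the wheel, with a wrist force under 1 N. I left the wheel after the nudge, and it showed no sign of moving.
- **Bystanders:** the arm was not taken near the jar, tape roll, screwdriver or wash bottle. I did not check their final positions by measurement.
- **One problem:** on the first insertion the last joint reached its range limit, reading -2.554 against -2.55. I withdrew, turned the tool half round and went in again before pushing anything. I do not know whether that reading counts as passing the joint's range.

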